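# Load the microscope's sample changer

## Robot

A 6-joint arm with a two-finger parallel gripper is mounted at the origin on the work surface. World frame = base frame: x ahead of the robot, y to its left, z up, the work surface at z = 0. Lengths are in mm, angles in rad, forces in N, time in s.
With the tool pointing down it reaches from about 375 to 925 mm from the base axis. Payload 5.7 kg.
Tool frame: the origin (TCP) lies midway between the tips of the shut fingers; the grasp point (between the pads) lies 19 mm behind it; z points along the fingers, y is the line along which they close (so a half turn about z gives the same grasp; the last joint's range is limited). The gripper opens to 88 mm and grips with 3 to 60 N. Pads are 20 mm wide; open, the fingers measure 115 mm over their backs; the gripper's body (75 mm by 178 mm) begins 61 mm behind the grasp point.
Start: joints at [1.013, 0.359, 1.51, -0, 1.272, -0.115], TCP at [257.071, 542.104, 222.623] pointing down, gripper open.
Joint ranges: [-2.97, 2.97], [-1.01, 2.36], [0.21, 2.38], [-0.96, 4.11], [0.2, 2.71], [-2.98, 2.98]. Speed limits (rad/s): [2.39, 2.39, 3.14, 3.14, 3.14, 3.14].

## Interface

Orientations are given as a unit quaternion [x, y, z, w].
In Python, from station import get_state, read_camera, camera_params, hand_in, boxes_of gives the robot as it stands.
- The arm moves only by the tool servo_tool, never from a script. Its argument "commands" is a list of rows, each an object with "travel": the shift along the world's x, y, z normalised to -1 to 1, where 1 is 400 mm, a list of three; "yaw": the turn about the world's z normalised to -1 to 1, where 1 is 45 degrees; "grip": the finger opening in mm, from 0 to 87.8. A call has 1 to 10 rows; each row is the pose to reach, as a shift and turn from the pose commanded when the call began; what a row does not reach only later rows make up. A row lasts 1/12 s, in which the tool goes at most 41.7 mm and 7.16 degrees, less where a joint would pass 70% of its speed; a pose out of reach is approached as far as the arm can. A call with a number of a shift or a turn outside -1 to 1 is refused whole. A call with a gripper value outside its range is refused whole. The fingers move at their own pace and stop on an object; the grip force is fixed at half the most. Time passes only in rows, so rows that repeat a pose let the fingers close. It gives the time, the measured TCP pose, the force, the opening and the grip force at its end, in the units of the state.
- get_state(): the state, without advancing time (a new reading comes with each control period).
- read_camera(name): name is "side" or "top"; returns the picture (420x560x3 uint8, blue, green, red); there is no depth.
- camera_params(name): a dict with "vfov" (degrees; the focal length in pixels is half the picture's height over the tangent of half this angle, whatever the lens; pixels are square), "cx", "cy" (the principal point, pixels), "rvec" (rotation vector, rad) and "tvec" (3), from world to camera coordinates, as OpenCV has them. Camera axes: x right, y down, z forward; pixel columns grow to the right and rows downward; lengths in mm; the calibration is good to about 2 mm. A picture is of the moment at which its call begins. camera_params takes no time and is no camera call.
- hand_in(): hands the job in; it is judged then, once.
Trained networks look in the newest picture that a camera, given by its name, has taken for a name from the list of things; names that differ only in an ending like _2 or _b are one class to them, and where a whole thing is asked for, a point or a joint stands for the part that bears it (a point fixed in the world has none). Each returns a list of dicts, best first, with "conf" (0 to 1); they miss things now and then, are a little off and sometimes report something else, mostly with a low value. They report only what shows in the picture. A call takes as long as a camera call. They do not tell look-alikes from the thing itself.
- boxes_of(camera, label): "bbox" ([left, top, width, height] in pixels, round what is visible of it).
The state is a dict: "time": time; "qpos": joint angles; "joint_velocities": joint speeds; "joint_torque": joint torques, N m; "tcp_pos": TCP position; "tool_rot": TCP orientation; "wrist_force": force on the tool from outside, world axes, zero at the start; "torque": the same for the moment, N m; "grip_width": finger opening in mm; "grasp_force": force on a finger pad.
Only numpy, scipy, OpenCV 4.12 (cv2) and the standard library are available. Lean on these libraries where they do the work, as an engineer would, in place of code of your own. Each camera call takes 0.05 s, during which the arm holds its last target. There are 200 camera calls.

## Task

Mount every sample holder that lies on the bench in the sample changer: slide its lug into one of the forks, any one that is free, and push a headed pin from the rack down through fork and lug until the head sits fully home on the fork. Only when all the holders are pinned, turn both winged lock bolts clockwise to their end stops. Leave the bottle, jar and dish as they are.

Things in the scene. Friction and masses are not known exactly. Their poses are not given: they have to be found in the camera images.
- changer: Fixed: white base 235 x 270 mm, grey deck (x -114 to +30, y +-128 mm, top 30 mm above the bench) and on it three aluminium forks along y, pitch 85 mm; before each a lane for the rest of a holder, between fences 5 mm high, 3 mm thick. Two winged lock bolts at x = +85, y = +-60 mm. Origin on the bench under the middle fork's hole; x points away from the robot (yaw up to 0.2 rad), y left, z up.
- rack: Fixed grey plastic rack, 60 x 200 x 54 mm high, with three upright 17 mm holes 70 mm apart along its y axis, in which the pins stand. Origin on the bench under its centre.
- fork_left (a point): Centre of the vertical 17 mm hole of the left (+y) fork, on the upper prong's top face, 58 mm above the bench, on which a seated pin's head rests; axes as the changer's. Upper prong 10 mm thick, 44 mm wide, x -21 to +20 mm of the hole. Below it an 18 mm high slot, open at front and sides, with a back wall at x = +20 mm; its floor is the deck (12 mm thick, same hole).
- fork_mid (a point): Centre of the vertical 17 mm hole of the middle fork, on the upper prong's top face, 58 mm above the bench, on which a seated pin's head rests; axes as the changer's. Upper prong 10 mm thick, 44 mm wide, x -21 to +20 mm of the hole. Below it an 18 mm high slot, open at front and sides, with a back wall at x = +20 mm; its floor is the deck (12 mm thick, same hole).
- fork_right (a point): Centre of the vertical 17 mm hole of the right (-y) fork, on the upper prong's top face, 58 mm above the bench, on which a seated pin's head rests; axes as the changer's. Upper prong 10 mm thick, 44 mm wide, x -21 to +20 mm of the hole. Below it an 18 mm high slot, open at front and sides, with a back wall at x = +20 mm; its floor is the deck (12 mm thick, same hole).
- holder_1: Aluminium sample holder lying flat, about 140 x 36 mm, 12 mm thick, 160 g; may be absent, all alike. Origin on its underside below the grip block; x along it to the lug, z up. Grip block 36 mm long, 22 mm wide (y), top 34 mm above the underside; it balances there. Lug at the +x end 36 x 36 mm, vertical 18 mm hole at x = +60. Round grey specimen mount at x = -47, 31 mm across, 16 mm high.
- holder_1_eye (a point): Centre of this holder's lug hole, at half thickness (6 mm above the underside); axes as the holder's.
- holder_2: Aluminium sample holder lying flat, about 140 x 36 mm, 12 mm thick, 160 g; may be absent, all alike. Origin on its underside below the grip block; x along it to the lug, z up. Grip block 36 mm long, 22 mm wide (y), top 34 mm above the underside; it balances there. Lug at the +x end 36 x 36 mm, vertical 18 mm hole at x = +60. Round grey specimen mount at x = -47, 31 mm across, 16 mm high.
- holder_2_eye (a point): Centre of this holder's lug hole, at half thickness (6 mm above the underside); axes as the holder's.
- holder_3: Aluminium sample holder lying flat, about 140 x 36 mm, 12 mm thick, 160 g; may be absent, all alike. Origin on its underside below the grip block; x along it to the lug, z up. Grip block 36 mm long, 22 mm wide (y), top 34 mm above the underside; it balances there. Lug at the +x end 36 x 36 mm, vertical 18 mm hole at x = +60. Round grey specimen mount at x = -47, 31 mm across, 16 mm high.
- holder_3_eye (a point): Centre of this holder's lug hole, at half thickness (6 mm above the underside); axes as the holder's.
- pin_1: Steel headed pin, 90 g: shank 14 mm across and 48 mm long with a tapered tip (9 mm long, 6 mm across at the end), head 30 mm across and 24 mm high. Origin at the tip, z up to the head; at first it stands in the rack with the head's underside resting on the rack's top, 54 mm above the bench. All pins are alike; there are always three.
- pin_1_shoulder (a point): Centre of the underside of this pin's head, 48 mm above its tip.
- pin_2: Steel headed pin, 90 g: shank 14 mm across and 48 mm long with a tapered tip (9 mm long, 6 mm across at the end), head 30 mm across and 24 mm high. Origin at the tip, z up to the head; at first it stands in the rack with the head's underside resting on the rack's top, 54 mm above the bench. All pins are alike; there are always three.
- pin_2_shoulder (a point): Centre of the underside of this pin's head, 48 mm above its tip.
- pin_3: Steel headed pin, 90 g: shank 14 mm across and 48 mm long with a tapered tip (9 mm long, 6 mm across at the end), head 30 mm across and 24 mm high. Origin at the tip, z up to the head; at first it stands in the rack with the head's underside resting on the rack's top, 54 mm above the bench. All pins are alike; there are always three.
- pin_3_shoulder (a point): Centre of the underside of this pin's head, 48 mm above its tip.
- bolt_left (a joint): Turn of the left captive lock bolt, rad: starts between 0 and 0.4, grows clockwise seen from above, end stop at 1.57; stays where it is left, about 0.05 N m to turn.
- bolt_left_grip (a point): Centre of the left lock bolt's upright wing, on its axis, 59 mm above the bench: a black bar 46 mm long (this point's x axis, it turns with the bolt), 13 mm thick (y), from 44 to 74 mm above the bench. At joint value 0 the wing lies along the changer's x axis.
- bolt_right (a joint): Turn of the right captive lock bolt, rad: starts between 0 and 0.4, grows clockwise seen from above, end stop at 1.57; stays where it is left, about 0.05 N m to turn.
- bolt_right_grip (a point): Centre of the right lock bolt's upright wing, on its axis, 59 mm above the bench: a black bar 46 mm long (this point's x axis, it turns with the bolt), 13 mm thick (y), from 44 to 74 mm above the bench. At joint value 0 the wing lies along the changer's x axis.
- amber_bottle: Bystander: upright amber bottle, 70 mm across, 120 mm high; origin under its centre.
- small_jar: Bystander: small amber jar, 44 mm across, 65 mm high; origin under its centre.
- dish: Bystander: white dish, 90 mm across, 18 mm high; origin under its centre.
Things that resemble listed ones, but are neither listed nor needed, are in the scene too. What is shaped like the pin_2 but brown is not meant. What is shaped like the pin_1 but turquoise is not meant.

How it is judged (in metres and radians):
On the way, in this order (a step that is already met when the one before it is completed fails the run):
1. every holder present is pinned in a fork, before either lock bolt is turned home ((horizontal distance between holder_1_eye and fork_left below 0.007 m or horizontal distance between holder_1_eye and fork_mid below 0.007 m or horizontal distance between holder_1_eye and fork_right below 0.007 m) and height (world z) of holder_1_eye between 0.026 and 0.05 m and ((horizontal distance between pin_1_shoulder and holder_1_eye below 0.007 m and height (world z) of pin_1_shoulder between 0.053 and 0.062 m and angle between pin_1's own z axis and vertical below 0.1 rad) or (horizontal distance between pin_2_shoulder and holder_1_eye below 0.007 m and height (world z) of pin_2_shoulder between 0.053 and 0.062 m and angle between pin_2's own z axis and vertical below 0.1 rad) or (horizontal distance between pin_3_shoulder and holder_1_eye below 0.007 m and height (world z) of pin_3_shoulder between 0.053 and 0.062 m and angle between pin_3's own z axis and vertical below 0.1 rad)) and (horizontal distance between holder_2_eye and fork_left below 0.007 m or horizontal distance between holder_2_eye and fork_mid below 0.007 m or horizontal distance between holder_2_eye and fork_right below 0.007 m) and height (world z) of holder_2_eye between 0.026 and 0.05 m and ((horizontal distance between pin_1_shoulder and holder_2_eye below 0.007 m and height (world z) of pin_1_shoulder between 0.053 and 0.062 m and angle between pin_1's own z axis and vertical below 0.1 rad) or (horizontal distance between pin_2_shoulder and holder_2_eye below 0.007 m and height (world z) of pin_2_shoulder between 0.053 and 0.062 m and angle between pin_2's own z axis and vertical below 0.1 rad) or (horizontal distance between pin_3_shoulder and holder_2_eye below 0.007 m and height (world z) of pin_3_shoulder between 0.053 and 0.062 m and angle between pin_3's own z axis and vertical below 0.1 rad)) and (horizontal distance between holder_3_eye and fork_left below 0.007 m or horizontal distance between holder_3_eye and fork_mid below 0.007 m or horizontal distance between holder_3_eye and fork_right below 0.007 m) and height (world z) of holder_3_eye between 0.026 and 0.05 m and ((horizontal distance between pin_1_shoulder and holder_3_eye below 0.007 m and height (world z) of pin_1_shoulder between 0.053 and 0.062 m and angle between pin_1's own z axis and vertical below 0.1 rad) or (horizontal distance between pin_2_shoulder and holder_3_eye below 0.007 m and height (world z) of pin_2_shoulder between 0.053 and 0.062 m and angle between pin_2's own z axis and vertical below 0.1 rad) or (horizontal distance between pin_3_shoulder and holder_3_eye below 0.007 m and height (world z) of pin_3_shoulder between 0.053 and 0.062 m and angle between pin_3's own z axis and vertical below 0.1 rad)) and value of joint each of bolt_left, bolt_right below 1.2 rad), for 0.2 s.
2. both lock bolts are at their end stops (value of joint each of bolt_left, bolt_right above 1.45 rad), for 0.2 s.
At the end, for the whole second after the job is handed in: Each holder present: lug hole within 7 mm of a fork's hole (from above), 26 to 50 mm above the bench, with a pin through it, head's underside 53 to 62 mm above the bench and within 7 mm of the lug hole, upright within 0.1 rad; both bolts past 1.45 rad; holders and pins at rest (all of step 2 and (horizontal distance between holder_1_eye and fork_left below 0.007 m or horizontal distance between holder_1_eye and fork_mid below 0.007 m or horizontal distance between holder_1_eye and fork_right below 0.007 m) and height (world z) of holder_1_eye between 0.026 and 0.05 m and ((horizontal distance between pin_1_shoulder and holder_1_eye below 0.007 m and height (world z) of pin_1_shoulder between 0.053 and 0.062 m and angle between pin_1's own z axis and vertical below 0.1 rad) or (horizontal distance between pin_2_shoulder and holder_1_eye below 0.007 m and height (world z) of pin_2_shoulder between 0.053 and 0.062 m and angle between pin_2's own z axis and vertical below 0.1 rad) or (horizontal distance between pin_3_shoulder and holder_1_eye below 0.007 m and height (world z) of pin_3_shoulder between 0.053 and 0.062 m and angle between pin_3's own z axis and vertical below 0.1 rad)) and (horizontal distance between holder_2_eye and fork_left below 0.007 m or horizontal distance between holder_2_eye and fork_mid below 0.007 m or horizontal distance between holder_2_eye and fork_right below 0.007 m) and height (world z) of holder_2_eye between 0.026 and 0.05 m and ((horizontal distance between pin_1_shoulder and holder_2_eye below 0.007 m and height (world z) of pin_1_shoulder between 0.053 and 0.062 m and angle between pin_1's own z axis and vertical below 0.1 rad) or (horizontal distance between pin_2_shoulder and holder_2_eye below 0.007 m and height (world z) of pin_2_shoulder between 0.053 and 0.062 m and angle between pin_2's own z axis and vertical below 0.1 rad) or (horizontal distance between pin_3_shoulder and holder_2_eye below 0.007 m and height (world z) of pin_3_shoulder between 0.053 and 0.062 m and angle between pin_3's own z axis and vertical below 0.1 rad)) and (horizontal distance between holder_3_eye and fork_left below 0.007 m or horizontal distance between holder_3_eye and fork_mid below 0.007 m or horizontal distance between holder_3_eye and fork_right below 0.007 m) and height (world z) of holder_3_eye between 0.026 and 0.05 m and ((horizontal distance between pin_1_shoulder and holder_3_eye below 0.007 m and height (world z) of pin_1_shoulder between 0.053 and 0.062 m and angle between pin_1's own z axis and vertical below 0.1 rad) or (horizontal distance between pin_2_shoulder and holder_3_eye below 0.007 m and height (world z) of pin_2_shoulder between 0.053 and 0.062 m and angle between pin_2's own z axis and vertical below 0.1 rad) or (horizontal distance between pin_3_shoulder and holder_3_eye below 0.007 m and height (world z) of pin_3_shoulder between 0.053 and 0.062 m and angle between pin_3's own z axis and vertical below 0.1 rad)) and linear speed of each of holder_1, holder_2, holder_3, pin_1, pin_2, pin_3 below 0.02 m/s); the robot touches nothing.
It fails at once if the amber bottle is pushed more than 40 mm or tipped over (distance of amber_bottle from where it was at the start of the episode above 0.04 m or angle between amber_bottle's own z axis and vertical above 0.5 rad).
It fails at once if the small jar is pushed more than 40 mm or tipped over (distance of small_jar from where it was at the start of the episode above 0.04 m or angle between small_jar's own z axis and vertical above 0.5 rad).
It fails at once if the dish is pushed more than 40 mm or tipped over (distance of dish from where it was at the start of the episode above 0.04 m or angle between dish's own z axis and vertical above 0.5 rad).
Of holder_1, holder_2, holder_3 only 2 to 3 are there at a start; the rules pass over those that are not, and their reading is None.
At some moment in a run one of holder_1, holder_2, holder_3 may be knocked a few centimetres aside while the robot is not near it.
It also fails if it takes over 210 s, if anything falls off the work surface, if the arm or the gripper's body presses on something with over 40 N, if the wrist force passes 120 N, or if a joint passes its speed limit or range.

## Working session

There is one attempt and no reset: what is moved stays moved. The work goes in short steps, Python scripts to look and compute and a tool call to move; the robot and the scene stay as the last step left them, time stands still between calls to the robot, and variables do not carry over. Pictures are saved under pics/ and viewed, at most 14 in all, crops included, and the job is handed in when it is done.

Besides the shell and the picture viewer there is one more tool, called after "Request:" as a command line: name --argument value ..., lists and objects as JSON in quotes. servo_tool: Moves the arm, as the interface text tells. Scaled input: -1 to 1 covers 400 mm each way for a shift and 45 degrees each way for a turn. Its arguments: {"type":"object","properties":{"commands":{"type":"array"}},"required":["commands"]}

```bash
mkdir -p pics; ls; python3 - <<'E'
from station import *
import cv2
s=get_state(); print(s)
for c in("top","side"):
    im=read_camera(c); cv2.imwrite(f"pics/{c}0.png",im); print(c,camera_params(c))
    for l in("holder_1","pin_1","rack","changer","bolt_left","amber_bottle","small_jar","dish"):
        print(l,[([round(v) for v in b["bbox"]],round(b["conf"],2)) for b in boxes_of(c,l)])
E
```

```text
pics
{'time': 0.0, 'qpos': array([ 1.01292385e+00,  3.59479617e-01,  1.51144628e+00, -2.18795491e-05,
        1.27247868e+00, -1.15101402e-01]), 'joint_velocities': array([-0.0004921 ,  0.00044429,  0.0020467 ,  0.00033674,  0.00116196,
       -0.00026624]), 'joint_torque': array([ 3.76992521e-04, -5.15373230e+01, -2.70727140e+01,  6.74782880e-02,
        3.52463324e-02, -5.34656488e-05]), 'tcp_pos': array([256.71157208, 541.54013409, 221.81943278]), 'tool_rot': array([ 2.19578317e-01,  9.75594456e-01, -8.58608260e-04, -2.89257085e-04]), 'wrist_force': array([0.82185126, 0.47031321, 0.00575169]), 'torque': array([ 0.04387426, -0.0356428 , -0.00523396]), 'grasp_force': 0.0, 'grip_width': 87.85538220747553}
top {'vfov': 57.30145879271496, 'cx': 274.96531803078176, 'cy': 208.53295525141263, 'rvec': array([ 2.17176879, -2.14763699,  0.11786302]), 'tvec': array([  28.17456483,  567.3284063 , 1069.84014144])}
holder_1 [([348, 223, 28, 50], 0.82), ([380, 222, 23, 59], 0.81), ([318, 222, 24, 49], 0.56)]
pin_1 [([338, 149, 8, 16], 0.65), ([304, 157, 7, 15], 0.54), ([326, 180, 11, 13], 0.4)]
r
[... 416 characters left out ...]
07105,  311.30274204,  813.54996093])}
holder_1 [([277, 294, 50, 60], 0.96), ([300, 329, 59, 64], 0.95), ([252, 268, 49, 46], 0.8), ([180, 149, 127, 96], 0.25)]
pin_1 [([387, 241, 22, 28], 0.87), ([325, 228, 9, 15], 0.69), ([366, 271, 14, 17], 0.69), ([371, 217, 10, 27], 0.61), ([328, 195, 16, 31], 0.49), ([345, 248, 14, 16], 0.47)]
rack [([311, 228, 82, 90], 0.97), ([345, 178, 13, 28], 0.42)]
changer [([179, 147, 129, 97], 0.58)]
bolt_left [([248, 148, 17, 18], 0.79)]
amber_bottle [([204, 105, 26, 47], 0.76), ([299, 328, 58, 64], 0.73), ([254, 266, 46, 52], 0.51)]
small_jar [([344, 178, 19, 26], 0.96), ([366, 270, 15, 20], 0.54)]
dish [([121, 178, 35, 21], 0.61), ([206, 105, 19, 47], 0.22)]
```

View pics/top0.png

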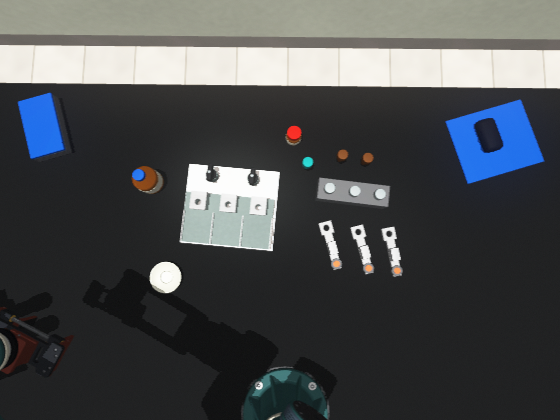

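View pics/side0.png

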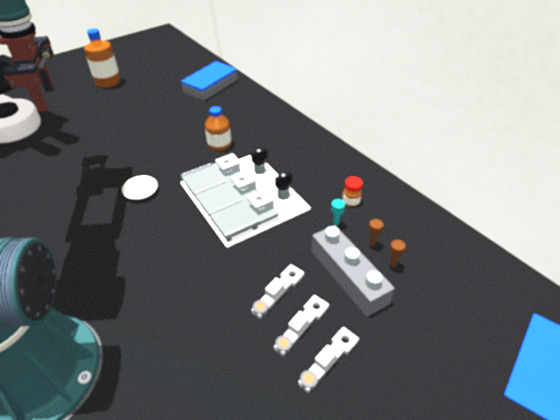

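Pin candidates: steel heads in the rack at top (330,188), (355,191), (380,194). Look-alikes to ignore: turquoise at (308,162), brown at (343,155) and (368,158). There are three holders at (331,246), (362,249) and (393,252). Next is one close crop montage to check this.

```bash
python3 - <<'E'
import cv2,numpy as np
t=cv2.imread("pics/top0.png");s=cv2.imread("pics/side0.png")
def c(im,x,y,w,h): return cv2.resize(im[y:y+h,x:x+w],(400,300),interpolation=cv2.INTER_CUBIC)
m=np.vstack([np.hstack([c(t,172,160,112,84+0),c(t,300,175,120,90+15)]),np.hstack([c(s,176,140,140,105),c(s,240,225,170,170*3//4+40)])])
cv2.imwrite("pics/m0.png",m)
E
```

```text
(no output)
```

View pics/m0.png

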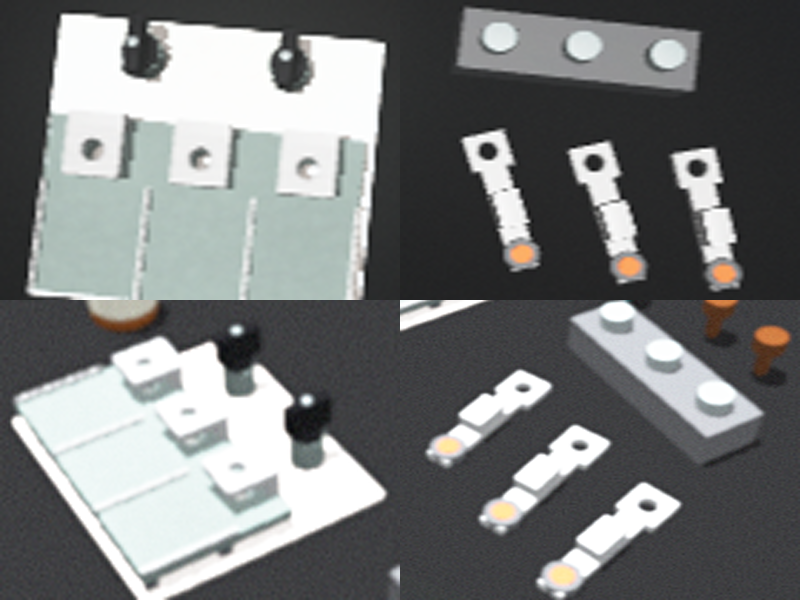

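Top-left crop: forks at (198,202), (228,204), (258,207), bolts behind them. Right crops: steel pin heads in the grey rack and three holders, lug ends away from the robot. The look-alikes are clearly separate.

```bash
cat > h.py <<'E'
import numpy as np,cv2
from scipy.optimize import least_squares
from station import *
def proj(c,P):
    p=camera_params(c);f=210/np.tan(np.radians(p["vfov"]/2))
    K=np.array([[f,0,p["cx"]],[0,f,p["cy"]],[0,0,1.]])
    return cv2.projectPoints(np.atleast_2d(np.array(P,float)),p["rvec"],p["tvec"],K,None)[0][:,0]
def unproj(c,uv,z):
    p=camera_params(c);f=210/np.tan(np.radians(p["vfov"]/2))
    R=cv2.Rodrigues(p["rvec"])[0];C=-R.T@p["tvec"]
    d=R.T@np.array([(uv[0]-p["cx"])/f,(uv[1]-p["cy"])/f,1]);return (C+d*(z-C[2])/d[2])[:2]
def blob(mask,uv,r):
    "area-weighted centroid of the component of mask nearest uv"
    n,l,st,ce=cv2.connectedComponentsWithStats(mask.astype(np.uint8))
    d=[np.hypot(*(ce[i]-uv)) if st[i,4]>3 else 1e9 for i in range(1,n)]
    i=1+int(np.argmin(d));return ce[i],st[i,4]
def up(im,k=8): return cv2.resize(im,None,fx=k,fy=k,interpolation=cv2.INTER_CUBIC)
def find(im,uv,test,r=9,k=8):
    u,v=map(int,uv);cr=up(im[v-r:v+r+1,u-r:u+r+1],k)
    c,a=blob(test(cr.astype(int)),((np.array(uv)-(u,v)+r+.5)*k-.5),r)
    return (c+.5)/k-.5+(u-r,v-r),a/k/k
E
python3 - <<'E'
from h import *
t=cv2.imread("pics/top0.png");s=cv2.imread("pics/side0.png")
dark=lambda c:c.mean(2)<130
orange=lambda c:(c[...,2]-c[...,0]>60)
I={"top":t,"side":s}
H={"top":[((326.5,227.8),(336.5,263.5)),((358.3,231.5),(368.8,267.5)),((389,233.2),(397,269.7))],
"side":[((292.5,274),(260.5,307.5)),((316.5,305),(283,342)),((345.6,335),(309,375))]}
for i in range(3):
  for c in I:
    a,na=find(I[c],H[c][i][0],dark,6);b,nb=find(I[c],H[c][i][1],orange,8)
    A=unproj(c,a,12);B=unproj(c,b,16);d=A-B
    print(i,c,a.round(1),b.round(1),round(na),round(nb),"eye",A.round(1),"mnt",B.round(1),"len",np.hypot(*d).round(1),"yaw",np.arctan2(d[1],d[0]).round(3),"org",(B+d*47/107).round(1))
lite=lambda c:c.min(2)>175
P={"top":[(329.9,188),(354.8,190.8),(380,193.5)],"side":[(332,232.5),(351.8,254),(374,278.5)]}
for i in range(3):
  for c in I:
    a,n=find(I[c],P[c][i],lite,9); print("pin",i,c,a.round(1),round(n),unproj(c,a,78).round(1))
F={"top":[(197.8,201.7),(228,204.2),(258.2,207)],"side":[(227.1,161.7),(241.8,178.9),(259,198.1)]}
for i in range(3):
  for c in I: print("fork",i,c,unproj(c,F[c][i],58).round(1))
print(unproj("top",(211,167),74),unproj("top",(253,170),74))
print("bottle",unproj("top",(138,173),120),"jar",unproj("top",(294,132),65),"brown",unproj("top",(343,155),60),unproj("top",(368,158),60),"turq",unproj("top",(308,162),60),"dish",unproj("top",(165,277),18))
E
```

```text
0 top [325.9 227.5] [336.1 263.4] 26 36 eye [ 515.7 -113.9] mnt [ 412.7 -142.2] len 106.8 yaw 0.269 org [ 457.9 -129.8]
0 side [291.9 274.1] [260.2 305.9] 11 54 eye [ 510.6 -117.3] mnt [ 409.1 -143.6] len 104.9 yaw 0.254 org [ 453.7 -132.1]
1 top [357.8 231.5] [368.3 267.7] 26 38 eye [ 504.8 -206.2] mnt [ 401.5 -234. ] len 107.0 yaw 0.263 org [ 446.9 -221.8]
1 side [315.9 306. ] [283.3 342.1] 17 64 eye [ 499.9 -209.2] mnt [ 398.1 -234.7] len 104.9 yaw 0.245 org [ 442.9 -223.5]
2 top [388.7 233.4] [396.8 270.2] 26 36 eye [ 500.6 -295.5] mnt [ 395.4 -315.2] len 107.0 yaw 0.185 org [ 441.6 -306.6]
2 side [344.7 339.3] [308.7 377.8] 24 77 eye [ 495.5 -297.8] mnt [ 392.3 -316.1] len 104.8 yaw 0.175 org [ 437.7 -308. ]
pin 0 top [329.6 187.2] 81 [ 622.7 -116.1]
pin 0 side [331.9 232.6] 195 [ 614.9 -121.4]
pin 1 top [354.9 190.3] 82 [ 614.8 -185.9]
pin 1 side [350.1 252.7] 252 [ 607.1 -185.4]
pin 2 top [380.1 193.4] 81 [ 607.  -255.4]
pin 2 side [373.5 276.7] 248 [ 601.3 -256.9]
fork 0 top [581.  251.4]
fork 0 side [579.5 246.5]
fork 1 top [574.9 166.3]
fork 1 side [571.7 164.6]
fork 2 top [567.9  81.4]
fork 2 side [565.3  80.2]
[677.20139637 214.50275934] [669.87673371  96.84078643]
bottle [648.52747055 401.11259453] jar [783.24819998 -17.38875388] brown [ 718.94386647 -157.09602994] [ 710.95926221 -227.85805266] turq [697.63041462 -57.78645414] dish [368.68675717 345.98108456]
```

Request:
servo_tool --commands '[{"travel": [0.4,-0.95,-0.1],"yaw": 0.9,"grip": 60},{"travel": [0.4,-0.95,-0.1],"yaw": 0.9,"grip": 60},{"travel": [0.4,-0.95,-0.1],"yaw": 0.9,"grip": 60},{"travel": [0.4,-0.95,-0.1],"yaw": 0.9,"grip": 60},{"travel": [0.4,-0.95,-0.1],"yaw": 0.9,"grip": 60},{"travel": [0.4,-0.95,-0.1],"yaw": 0.9,"grip": 60},{"travel": [0.4,-0.95,-0.1],"yaw": 0.9,"grip": 60},{"travel": [0.4,-0.95,-0.1],"yaw": 0.9,"grip": 60},{"travel": [0.4,-0.95,-0.1],"yaw": 0.9,"grip": 60},{"travel": [0.4,-0.95,-0.1],"yaw": 0.9,"grip": 60}]'

```text
time: 1.73
tcp_pos: [412.6, 172.3, 184.0]
tool_rot: [-0.132, 0.991, 0.0, 0.0]
wrist_force: [0.2, 1.1, 0.2]
grip_width: 59.9
grasp_force: 0.0
```

```bash
python3 - <<'E'
from h import *
t=cv2.imread("pics/top0.png");s=cv2.imread("pics/side0.png")
out=[]
for c,im,o,x,y in(("top",t,(574.9,166.3),178,160),("side",s,(571.7,164.6),172,138)):
    a=-.077;R=np.array([[np.cos(a),-np.sin(a)],[np.sin(a),np.cos(a)]])
    W=lambda L,z:np.array([[*(R@p+o),z] for p in L])
    k=5 if c=="top" else 4; w,h=(104,84) if c=="top" else (130,105)
    big=up(im[y:y+h,x:x+w],k)
    def dr(L,z,col,cl=True):
        p=(proj(c,W(L,z))-(x,y)+.5)*k-.5
        cv2.polylines(big,[np.round(p*8).astype(int)],cl,col,1,cv2.LINE_AA,3)
    for f in(85,0,-85):
        dr([(-21,f-22),(20,f-22),(20,f+22),(-21,f+22)],58,(0,0,255))
        dr([(8.5*np.cos(q),f+8.5*np.sin(q)) for q in np.linspace(0,6.28,30)],58,(0,0,255))
    dr([(-114,-128),(30,-128),(30,128),(-114,128)],30,(255,0,0))
    out.append(big)
H=max(b.shape[0] for b in out)
cv2.imwrite("pics/ov_top.png",out[0]);cv2.imwrite("pics/ov_side.png",out[1])
E
```

```text
(no output)
```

View pics/ov_top.png

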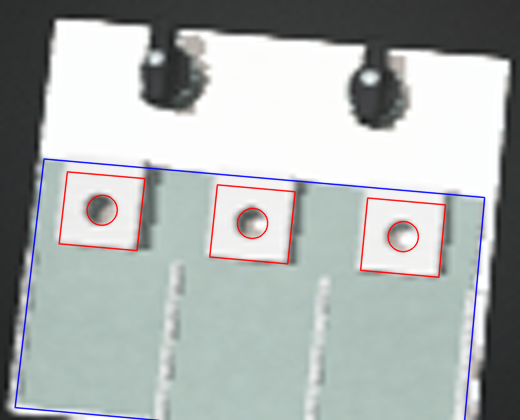

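View pics/ov_side.png

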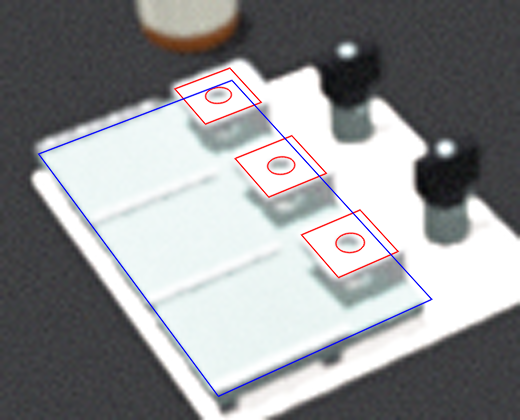

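Top overlay: fork hole and prong outlines match. Side overlay: holes match too, with about 3 mm between the two cameras, so I'll use the midpoint. Moving above the first holder.

Request:
servo_tool --commands '[{"travel": [0.098,-0.7315,-0.1],"yaw": 0,"grip": 50},{"travel": [0.098,-0.7315,-0.1],"yaw": 0,"grip": 50},{"travel": [0.098,-0.7315,-0.15],"yaw": 0,"grip": 50},{"travel": [0.098,-0.7315,-0.15],"yaw": 0,"grip": 50},{"travel": [0.098,-0.7315,-0.2],"yaw": 0,"grip": 50},{"travel": [0.098,-0.7315,-0.25],"yaw": 0,"grip": 50},{"travel": [0.098,-0.7315,-0.25],"yaw": 0,"grip": 50},{"travel": [0.098,-0.7315,-0.28],"yaw": 0,"grip": 50},{"travel": [0.098,-0.7315,-0.28],"yaw": 0,"grip": 50},{"travel": [0.098,-0.7315,-0.28],"yaw": 0,"grip": 50}]'

```text
time: 2.57
tcp_pos: [450.4, -119.0, 70.9]
tool_rot: [-0.13, 0.991, 0.001, -0.001]
wrist_force: [-0.0, 0.3, 0.4]
grip_width: 50.0
grasp_force: 0.0
```

```bash
python3 - <<'E'
from h import *
im=read_camera("side");t=read_camera("top")
c1=cv2.resize(im[230:400,210:380],(500,500),interpolation=cv2.INTER_CUBIC)
cv2.imwrite("pics/s1.png",c1);cv2.imwrite("pics/s1f.png",im)
print(get_state()["tcp_pos"],proj("side",[get_state()["tcp_pos"]]))
E
```

```text
[ 451.10905475 -117.77949603   72.39460774] [[268.83256349 270.112487  ]]
```

View pics/s1.png

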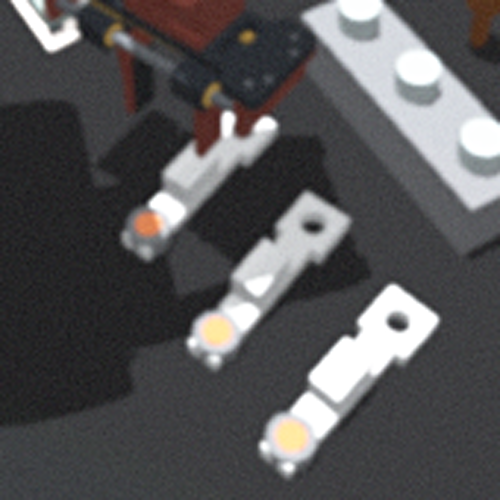

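The side view shows the open gripper above the first holder, crop (210,130), and all three holders still in place. I'll average the TCP reading, since it is noisy.

```bash
cat >> h.py <<'E'
def avg(n=6):
    L=[]
    for _ in range(n):
        read_camera("top");s=get_state();q=s["tool_rot"];a=2*np.arctan2(q[0],q[1])
        L.append([*s["tcp_pos"],-a if abs(a)<2 else -(a-np.sign(a)*2*np.pi),*s["wrist_force"]])
    return np.mean(L,0).round(3),np.std(L,0).round(2)
def to(x,y,z,psi=None,cur=None):
    c=avg()[0] if cur is None else cur
    print("cur",c[:4],"F",c[4:],"travel",((np.array([x,y,z])-c[:3])/400).round(4),"yaw",None if psi is None else round((psi-c[3])/np.radians(45),4))
E
python3 -c "
from h import *
print(avg(6))
to(456.3,-130.5,15,.262)"
```

```text
(array([ 4.51695e+02, -1.17649e+02,  7.28570e+01,  2.66000e-01,
        1.18000e-01, -2.00000e-03, -1.92000e-01]), array([0.11, 0.11, 0.11, 0.  , 0.5 , 0.3 , 0.35]))
cur [ 4.51479e+02 -1.18270e+02  7.22240e+01  2.65000e-01] F [ 0.031  0.128 -0.346] travel [ 0.0121 -0.0306 -0.1431] yaw -0.0038
```

Request:
servo_tool --commands '[{"travel": [0.012,-0.03,-0.04],"yaw": 0,"grip": 50},{"travel": [0.012,-0.03,-0.08],"yaw": 0,"grip": 50},{"travel": [0.012,-0.03,-0.11],"yaw": 0,"grip": 50},{"travel": [0.012,-0.03,-0.142],"yaw": 0,"grip": 50},{"travel": [0.012,-0.03,-0.142],"yaw": 0,"grip": 50},{"travel": [0.012,-0.03,-0.142],"yaw": 0,"grip": 15},{"travel": [0.012,-0.03,-0.142],"yaw": 0,"grip": 15},{"travel": [0.012,-0.03,-0.142],"yaw": 0,"grip": 15},{"travel": [0.012,-0.03,-0.142],"yaw": 0,"grip": 15},{"travel": [0.012,-0.03,-0.142],"yaw": 0,"grip": 15}]'

```text
time: 4.1
tcp_pos: [456.5, -130.7, 15.7]
tool_rot: [-0.132, 0.991, -0.0, 0.001]
wrist_force: [0.7, 0.2, 3.8]
grip_width: 22.0
grasp_force: 30.0
```

Request:
servo_tool --commands '[{"travel": [0,0,0.1],"yaw": 0,"grip": 15},{"travel": [0,0,0.2],"yaw": 0,"grip": 15},{"travel": [0.022,0.1,0.24],"yaw": -0.1,"grip": 15},{"travel": [0.022,0.2,0.24],"yaw": -0.2,"grip": 15},{"travel": [0.022,0.3,0.24],"yaw": -0.3,"grip": 15},{"travel": [0.022,0.4,0.24],"yaw": -0.435,"grip": 15},{"travel": [0.022,0.5,0.24],"yaw": -0.435,"grip": 15},{"travel": [0.022,0.6,0.24],"yaw": -0.435,"grip": 15},{"travel": [0.022,0.7,0.24],"yaw": -0.435,"grip": 15},{"travel": [0.022,0.8,0.24],"yaw": -0.435,"grip": 15}]'

```text
time: 4.93
tcp_pos: [464.2, 191.4, 111.3]
tool_rot: [0.039, 0.999, -0.0, 0.0]
wrist_force: [-0.2, -0.5, -1.8]
grip_width: 21.6
grasp_force: 30.0
```

Request:
servo_tool --commands '[{"travel": [0,0.09,0],"yaw": 0,"grip": 15},{"travel": [0,0.173,0],"yaw": 0,"grip": 15},{"travel": [0,0.173,0],"yaw": 0,"grip": 15},{"travel": [0,0.173,-0.06],"yaw": 0,"grip": 15},{"travel": [0,0.173,-0.1],"yaw": 0,"grip": 15},{"travel": [0,0.173,-0.1],"yaw": 0,"grip": 15},{"travel": [0,0.173,-0.1],"yaw": 0,"grip": 15}]'

```text
time: 5.52
tcp_pos: [463.8, 257.8, 70.5]
tool_rot: [0.039, 0.999, -0.001, -0.001]
wrist_force: [0.8, 0.6, -1.7]
grip_width: 21.9
grasp_force: 30.0
```

```bash
python3 - <<'E'
from h import *
to(465.2,259,48.5,-.077)
im=read_camera("side")
c1=cv2.resize(im[120:270,130:330],(800,600),interpolation=cv2.INTER_CUBIC)
cv2.imwrite("pics/s2.png",c1)
E
```

```text
cur [ 4.65486e+02  2.58453e+02  7.19180e+01 -7.80000e-02] F [-0.232 -0.333 -1.822] travel [-0.0007  0.0014 -0.0585] yaw 0.0013
```

View pics/s2.png

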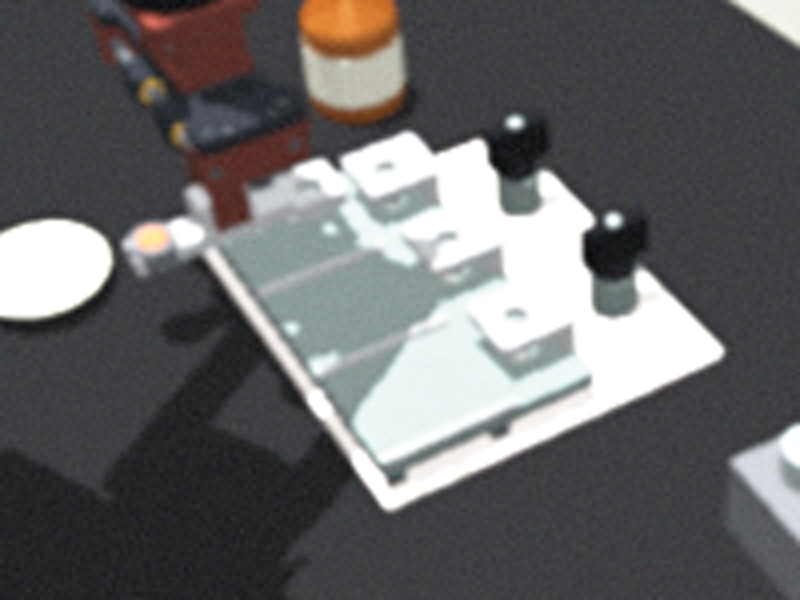

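The holder is held level in front of the left fork (crop 320,185). Lower it and slide in.

Request:
servo_tool --commands '[{"travel": [0,0.001,-0.03],"yaw": 0,"grip": 15},{"travel": [0,0.001,-0.0585],"yaw": 0,"grip": 15},{"travel": [0,0.001,-0.0585],"yaw": 0,"grip": 15},{"travel": [0.04,-0.002,-0.0585],"yaw": 0,"grip": 15},{"travel": [0.08,-0.005,-0.0585],"yaw": 0,"grip": 15},{"travel": [0.11,-0.007,-0.0585],"yaw": 0,"grip": 15},{"travel": [0.135,-0.009,-0.0585],"yaw": 0,"grip": 15},{"travel": [0.135,-0.009,-0.0585],"yaw": 0,"grip": 15}]'

```text
time: 6.53
tcp_pos: [521.3, 255.1, 48.2]
tool_rot: [0.039, 0.999, 0.0, 0.001]
wrist_force: [-0.3, -0.1, -1.9]
grip_width: 21.7
grasp_force: 30.0
```

```bash
python3 - <<'E'
from h import *
to(520,254.8,45.5,-.077)
for c,x,y in(("top",170,160),("side",170,130)):
  im=read_camera(c);cv2.imwrite(f"pics/{c}3.png",cv2.resize(im[y:y+75,x:x+100],(400,300),interpolation=cv2.INTER_CUBIC))
cv2.imwrite("pics/m3.png",np.hstack([cv2.imread("pics/top3.png"),cv2.imread("pics/side3.png")]))
E
```

```text
cur [ 5.18375e+02  2.54910e+02  4.76630e+01 -7.80000e-02] F [-0.075 -0.069 -1.825] travel [ 0.0041 -0.0003 -0.0054] yaw 0.0013
```

View pics/m3.png

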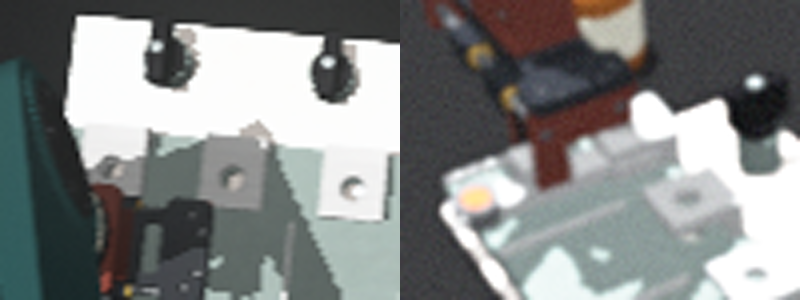

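Request:
servo_tool --commands '[{"travel": [0.005,0,-0.003],"yaw": 0,"grip": 15},{"travel": [0.0075,-0.001,-0.004],"yaw": 0,"grip": 15},{"travel": [0.01,-0.001,-0.004],"yaw": 0,"grip": 15},{"travel": [0.0115,-0.001,-0.004],"yaw": 0,"grip": 15},{"travel": [0.0115,-0.001,-0.004],"yaw": 0,"grip": 15}]'

```text
time: 7.35
tcp_pos: [522.3, 254.6, 45.9]
tool_rot: [0.039, 0.999, -0.0, -0.001]
wrist_force: [-4.5, 1.4, 0.6]
grip_width: 22.0
grasp_force: 30.0
```

Request:
servo_tool --commands '[{"travel": [-0.005,0,0],"yaw": 0,"grip": 15},{"travel": [-0.005,0,0],"yaw": 0,"grip": 15},{"travel": [-0.005,0,0],"yaw": 0,"grip": 50},{"travel": [-0.005,0,0],"yaw": 0,"grip": 50},{"travel": [-0.005,0,0],"yaw": 0,"grip": 50},{"travel": [-0.005,0,0],"yaw": 0,"grip": 50},{"travel": [-0.005,0,0.1],"yaw": 0,"grip": 50},{"travel": [-0.005,0,0.2],"yaw": 0,"grip": 50},{"travel": [-0.005,-0.1,0.26],"yaw": 0,"grip": 50},{"travel": [-0.005,-0.2,0.26],"yaw": 0,"grip": 50}]'

```text
time: 8.18
tcp_pos: [525.6, 179.3, 155.0]
tool_rot: [0.037, 0.999, 0.001, 0.005]
wrist_force: [1.2, -0.0, 0.1]
grip_width: 49.9
grasp_force: 0.0
```

Request:
servo_tool --commands '[{"travel": [0.05,-0.1,0],"yaw": 0,"grip": 46},{"travel": [0.1,-0.2,0],"yaw": 0,"grip": 46},{"travel": [0.2,-0.3,0],"yaw": 0,"grip": 46},{"travel": [0.225,-0.4,0],"yaw": 0,"grip": 46},{"travel": [0.225,-0.5,0],"yaw": 0,"grip": 46},{"travel": [0.225,-0.6,0],"yaw": 0,"grip": 46},{"travel": [0.225,-0.7,0],"yaw": 0,"grip": 46},{"travel": [0.225,-0.72,0],"yaw": 0,"grip": 46},{"travel": [0.225,-0.72,0],"yaw": 0,"grip": 46}]'

```text
time: 8.93
tcp_pos: [612.0, -115.8, 150.0]
tool_rot: [0.041, 0.999, -0.001, 0.001]
wrist_force: [-0.1, 0.5, -0.2]
grip_width: 45.9
grasp_force: 0.0
```

```bash
python3 - <<'E'
from h import *
to(621.1,-116.8,58,-.077)
t=read_camera("top")
print(find(t,(197.8,201.7),lambda c:c.mean(2)<130,5))
cv2.imwrite("pics/m4.png",cv2.resize(t[165:265,170:290],(720,600),interpolation=cv2.INTER_CUBIC))
for c in("top","side"):
  read_camera(c)
  print(c,[([round(v) for v in b["bbox"]],round(b["conf"],2)) for b in boxes_of(c,"holder_1")])
E
```

```text
cur [ 6.11356e+02 -1.10309e+02  1.49882e+02 -7.80000e-02] F [-0.338  0.85   0.206] travel [ 0.0244 -0.0162 -0.2297] yaw 0.0013
(array([197.015, 200.795]), np.float64(14.0625))
top [([190, 210, 13, 37], 0.93), ([392, 250, 12, 30], 0.45), ([350, 221, 16, 16], 0.4)]
side [([276, 296, 52, 56], 0.75), ([187, 166, 50, 19], 0.68), ([302, 328, 57, 65], 0.64)]
```

View pics/m4.png

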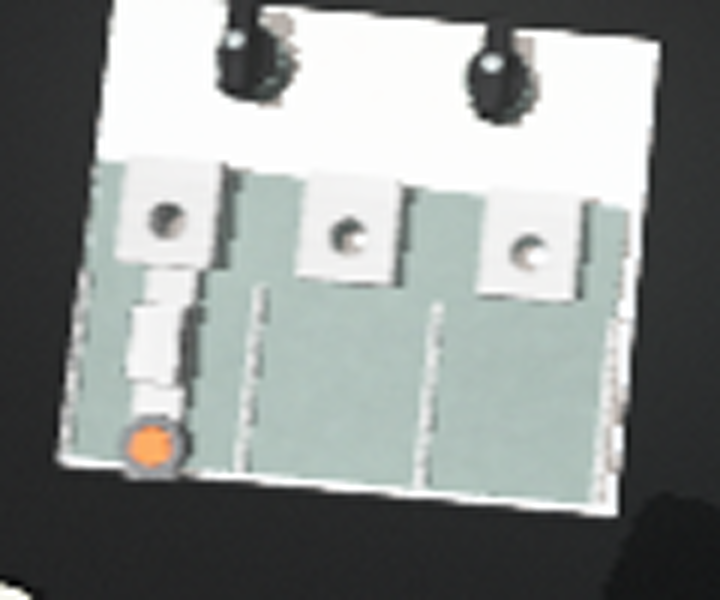

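The holder sits well in the left fork, its mount at crop (152,446) and aligned with the lane. Next is the first pin.

Request:
servo_tool --commands '[{"travel": [0.0244,-0.0162,-0.05],"yaw": 0,"grip": 46},{"travel": [0.0244,-0.0162,-0.1],"yaw": 0,"grip": 46},{"travel": [0.0244,-0.0162,-0.14],"yaw": 0,"grip": 46},{"travel": [0.0244,-0.0162,-0.14],"yaw": 0,"grip": 46}]'

```text
time: 9.82
tcp_pos: [618.9, -116.3, 90.7]
tool_rot: [0.039, 0.999, 0.001, -0.003]
wrist_force: [0.2, 0.7, -0.6]
grip_width: 45.5
grasp_force: 0.0
```

```bash
python3 - <<'E'
from h import *
to(621.1,-116.8,59,-.077)
B=unproj("top",(195.3,239.3),46)
x=np.array([.997,-.077]);print("eye from mount",B+107*x-(1.6,.8))
E
```

```text
cur [ 6.21422e+02 -1.17048e+02  9.43370e+01 -7.70000e-02] F [ 0.008 -0.034  0.335] travel [-0.0008  0.0006 -0.0883] yaw 0.0
eye from mount [581.04957744 248.26649897]
```

Request:
servo_tool --commands '[{"travel": [-0.001,0,-0.04],"yaw": 0,"grip": 46},{"travel": [-0.001,0,-0.07],"yaw": 0,"grip": 46},{"travel": [-0.001,0,-0.088],"yaw": 0,"grip": 46},{"travel": [-0.001,0,-0.088],"yaw": 0,"grip": 46},{"travel": [-0.001,0,-0.088],"yaw": 0,"grip": 20},{"travel": [-0.001,0,-0.088],"yaw": 0,"grip": 20},{"travel": [-0.001,0,-0.088],"yaw": 0,"grip": 20},{"travel": [-0.001,0,-0.088],"yaw": 0,"grip": 20},{"travel": [-0.001,0,-0.088],"yaw": 0,"grip": 20}]'

```text
time: 10.87
tcp_pos: [621.3, -117.3, 59.3]
tool_rot: [0.039, 0.999, -0.0, 0.001]
wrist_force: [-0.1, -0.6, 1.4]
grip_width: 29.0
grasp_force: 30.0
```

```bash
python3 - <<'E'
from h import *
to(579.8,250.2,130,-.077); print(get_state()["grip_width"],get_state()["grasp_force"])
E
```

```text
cur [ 6.21340e+02 -1.17283e+02  5.92640e+01 -7.80000e-02] F [0.237 0.248 2.93 ] travel [-0.1039  0.9187  0.1768] yaw 0.0013
28.916523852090712 30.00106930732727
```

Request:
servo_tool --commands '[{"travel": [0,0,0.08],"yaw": 0,"grip": 20},{"travel": [0,0,0.16],"yaw": 0,"grip": 20},{"travel": [0,0,0.227],"yaw": 0,"grip": 20},{"travel": [-0.05,0.1,0.227],"yaw": 0,"grip": 20},{"travel": [-0.104,0.2,0.227],"yaw": 0,"grip": 20},{"travel": [-0.104,0.3,0.227],"yaw": 0,"grip": 20},{"travel": [-0.104,0.4,0.227],"yaw": 0,"grip": 20},{"travel": [-0.104,0.5,0.227],"yaw": 0,"grip": 20},{"travel": [-0.104,0.6,0.227],"yaw": 0,"grip": 20},{"travel": [-0.104,0.7,0.227],"yaw": 0,"grip": 20}]'

```text
time: 12.0
tcp_pos: [578.3, 164.7, 149.2]
tool_rot: [0.039, 0.999, -0.0, -0.0]
wrist_force: [0.8, -0.7, -0.6]
grip_width: 29.7
grasp_force: 30.0
```

Request:
servo_tool --commands '[{"travel": [0,0.1,0],"yaw": 0,"grip": 20},{"travel": [0,0.2,0],"yaw": 0,"grip": 20},{"travel": [0,0.22,0],"yaw": 0,"grip": 20},{"travel": [0,0.22,0],"yaw": 0,"grip": 20},{"travel": [0,0.22,0],"yaw": 0,"grip": 20}]'

```text
time: 12.42
tcp_pos: [578.6, 250.5, 148.9]
tool_rot: [0.038, 0.999, -0.001, -0.001]
wrist_force: [-0.1, 0.5, -0.2]
grip_width: 29.6
grasp_force: 30.0
```

```bash
python3 - <<'E'
from h import *
to(579.8,250.2,118,-.077)
c=avg(2)[0]; im=read_camera("side")
print("tip px",proj("side",[[c[0]+1.6,c[1]+.8,c[2]-53]]),"fork px",proj("side",[[579.8,250.2,58]]))
cv2.imwrite("pics/m5.png",cv2.resize(im[100:220,160:320],(800,600),interpolation=cv2.INTER_CUBIC))
E
```

```text
cur [ 5.79144e+02  2.49163e+02  1.49305e+02 -7.90000e-02] F [ 0.303 -0.355 -0.717] travel [ 0.0016  0.0026 -0.0783] yaw 0.0025
tip px [[225.4519627  148.84346436]] fork px [[226.45910275 160.95419812]]
```

View pics/m5.png

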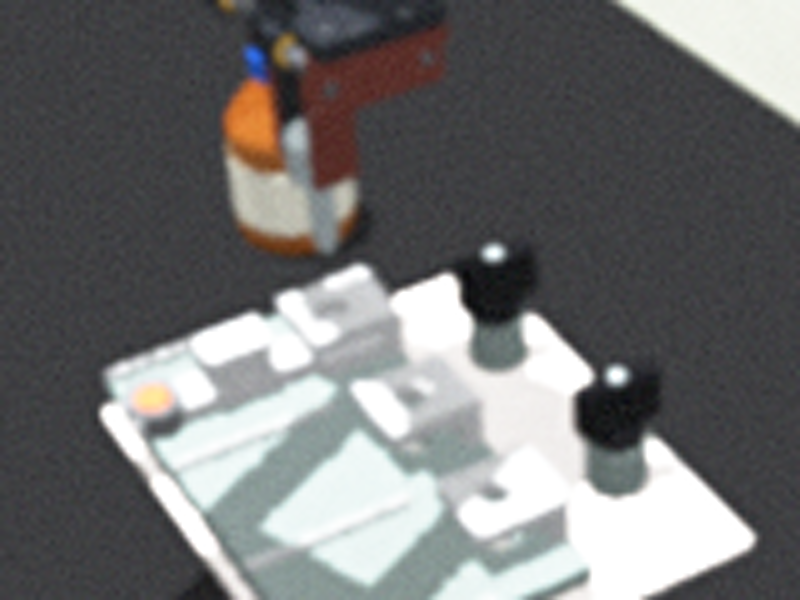

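The pin hangs upright with its tip at about (225,149), as predicted. Start the insertion, checking the force partway.

Request:
servo_tool --commands '[{"travel": [0.0016,0.0026,-0.04],"yaw": 0,"grip": 20},{"travel": [0.0016,0.0026,-0.08],"yaw": 0,"grip": 20},{"travel": [0.0016,0.0026,-0.095],"yaw": 0,"grip": 20},{"travel": [0.0016,0.0026,-0.11],"yaw": 0,"grip": 20},{"travel": [0.0016,0.0026,-0.12],"yaw": 0,"grip": 20},{"travel": [0.0016,0.0026,-0.12],"yaw": 0,"grip": 20}]'

```text
time: 13.37
tcp_pos: [579.6, 251.7, 101.0]
tool_rot: [0.039, 0.999, -0.0, -0.0]
wrist_force: [0.3, 0.2, -1.1]
grip_width: 29.3
grasp_force: 30.0
```

```bash
python3 -c "
from h import *
to(579.8,250.2,63,-.077)"
```

```text
cur [ 5.80273e+02  2.51985e+02  1.02029e+02 -7.80000e-02] F [ 0.315  0.047 -0.686] travel [-0.0012 -0.0045 -0.0976] yaw 0.0013
```

Request:
servo_tool --commands '[{"travel": [0,-0.001,-0.01],"yaw": 0,"grip": 20},{"travel": [0,-0.001,-0.02],"yaw": 0,"grip": 20},{"travel": [0,-0.001,-0.03],"yaw": 0,"grip": 20},{"travel": [0,-0.001,-0.04],"yaw": 0,"grip": 20},{"travel": [0,-0.001,-0.04],"yaw": 0,"grip": 20}]'

```text
time: 14.08
tcp_pos: [579.1, 251.2, 84.3]
tool_rot: [0.039, 0.999, -0.0, -0.001]
wrist_force: [-0.7, -0.5, -0.9]
grip_width: 29.3
grasp_force: 30.0
```

Request:
servo_tool --commands '[{"travel": [0,0,-0.015],"yaw": 0,"grip": 20},{"travel": [0,0,-0.03],"yaw": 0,"grip": 20},{"travel": [0,0,-0.04],"yaw": 0,"grip": 20},{"travel": [0,0,-0.05],"yaw": 0,"grip": 20},{"travel": [0,0,-0.054],"yaw": 0,"grip": 20},{"travel": [0,0,-0.056],"yaw": 0,"grip": 20},{"travel": [0,0,-0.056],"yaw": 0,"grip": 20}]'

```text
time: 14.67
tcp_pos: [579.6, 251.3, 63.5]
tool_rot: [0.039, 0.999, -0.0, -0.0]
wrist_force: [-1.5, -1.3, 2.8]
grip_width: 29.1
grasp_force: 30.0
```

Request:
servo_tool --commands '[{"travel": [0,0,0],"yaw": 0,"grip": 46},{"travel": [0,0,0],"yaw": 0,"grip": 46},{"travel": [0,0,0],"yaw": 0,"grip": 46},{"travel": [0,0,0.08],"yaw": 0,"grip": 46},{"travel": [0,0,0.16],"yaw": 0,"grip": 46},{"travel": [0,-0.05,0.23],"yaw": 0,"grip": 46},{"travel": [0,-0.05,0.23],"yaw": 0,"grip": 50}]'

```text
time: 15.25
tcp_pos: [583.7, 230.6, 161.0]
tool_rot: [0.039, 0.999, 0.001, 0.005]
wrist_force: [1.4, -0.0, 0.8]
grip_width: 48.8
grasp_force: 0.0
```

```bash
cat >> h.py <<'E'
def holders(guess):
    t=read_camera("top")
    for a,b in guess:
        A,n=find(t,a,lambda c:c.mean(2)<130,6);B,m=find(t,b,lambda c:c[...,2]-c[...,0]>60,8)
        A=unproj("top",A,12);B=unproj("top",B,16);d=A-B
        print("n",round(n),round(m),"len",np.hypot(*d).round(1),"yaw",np.arctan2(d[1],d[0]).round(3),"org",(B+d*47/107-(1.6,.8)).round(1))
    return t
E
python3 - <<'E'
from h import *
t=holders([((357.8,231.5),(368.3,267.7)),((388.7,233.4),(396.8,270.2))])
s=read_camera("side")
cv2.imwrite("pics/m6.png",np.hstack([cv2.resize(t[120:300,160:420],(400,277)),cv2.resize(s[120:260,160:360],(396,277))]))
to(445.3,-222.6,80,.254)
E
```

```text
n 26 38 len 107.0 yaw 0.263 org [ 445.3 -222.6]
n 26 36 len 107.0 yaw 0.186 org [ 440.  -307.4]
cur [ 5.79050e+02  2.31494e+02  1.53907e+02 -7.80000e-02] F [ 0.102 -0.166  0.059] travel [-0.3344 -1.1352 -0.1848] yaw 0.4227
```

View pics/m6.png

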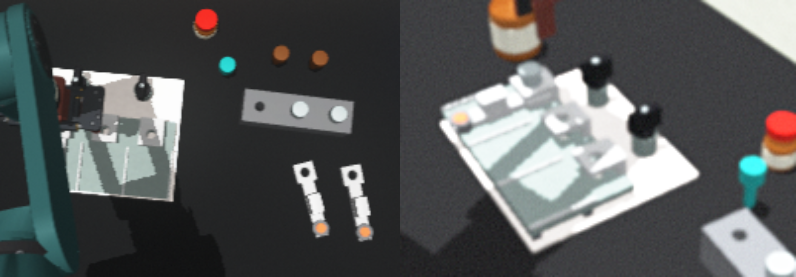

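The first pin is seated (side crop 533,75) and the other two holders have not moved. Going for holder 2.

Request:
servo_tool --commands '[{"travel": [-0.33,-1,0],"yaw": 0.428,"grip": 50},{"travel": [-0.33,-1,0],"yaw": 0.428,"grip": 50},{"travel": [-0.33,-1,0],"yaw": 0.428,"grip": 50},{"travel": [-0.33,-1,0],"yaw": 0.428,"grip": 50},{"travel": [-0.33,-1,0],"yaw": 0.428,"grip": 50},{"travel": [-0.33,-1,0],"yaw": 0.428,"grip": 50},{"travel": [-0.33,-1,0],"yaw": 0.428,"grip": 50},{"travel": [-0.33,-1,0],"yaw": 0.428,"grip": 50},{"travel": [-0.33,-1,0],"yaw": 0.428,"grip": 50},{"travel": [-0.33,-1,0],"yaw": 0.428,"grip": 50}]'

```text
time: 16.48
tcp_pos: [448.5, -164.6, 154.6]
tool_rot: [-0.129, 0.992, 0.0, -0.0]
wrist_force: [1.4, -0.8, -0.4]
grip_width: 49.9
grasp_force: 0.0
```

```bash
python3 -c "
from h import *
to(445.3,-222.6,15.4,.258)"
```

```text
cur [ 4.48735e+02 -1.65776e+02  1.54725e+02  2.56000e-01] F [-0.168 -0.479 -0.014] travel [-0.0086 -0.1421 -0.3483] yaw 0.0025
```

Request:
servo_tool --commands '[{"travel": [-0.0086,-0.08,-0.03],"yaw": 0,"grip": 50},{"travel": [-0.0086,-0.142,-0.08],"yaw": 0,"grip": 50},{"travel": [-0.0086,-0.142,-0.15],"yaw": 0,"grip": 50},{"travel": [-0.0086,-0.142,-0.22],"yaw": 0,"grip": 50},{"travel": [-0.0086,-0.142,-0.28],"yaw": 0,"grip": 50},{"travel": [-0.0086,-0.142,-0.32],"yaw": 0,"grip": 50},{"travel": [-0.0086,-0.142,-0.348],"yaw": 0,"grip": 50},{"travel": [-0.0086,-0.142,-0.348],"yaw": 0,"grip": 50},{"travel": [-0.0086,-0.142,-0.348],"yaw": 0,"grip": 50}]'

```text
time: 17.53
tcp_pos: [446.4, -218.2, 15.4]
tool_rot: [-0.13, 0.991, 0.001, -0.001]
wrist_force: [-0.0, 0.1, -0.1]
grip_width: 49.9
grasp_force: 0.0
```

```bash
python3 -c "
from h import *
to(445.3,-222.6,15.4,.258)"
```

```text
cur [ 4.47049e+02 -2.19748e+02  1.66490e+01  2.60000e-01] F [ 0.018 -0.176  0.415] travel [-0.0044 -0.0071 -0.0031] yaw -0.0025
```

Request:
servo_tool --commands '[{"travel": [-0.003,-0.005,-0.003],"yaw": 0,"grip": 50},{"travel": [-0.003,-0.005,-0.003],"yaw": 0,"grip": 50},{"travel": [-0.003,-0.005,-0.003],"yaw": 0,"grip": 15},{"travel": [-0.003,-0.005,-0.003],"yaw": 0,"grip": 15},{"travel": [-0.003,-0.005,-0.003],"yaw": 0,"grip": 15},{"travel": [-0.003,-0.005,-0.003],"yaw": 0,"grip": 15},{"travel": [-0.003,-0.005,-0.003],"yaw": 0,"grip": 15}]'

```text
time: 18.42
tcp_pos: [445.0, -222.1, 14.7]
tool_rot: [-0.129, 0.992, -0.0, -0.0]
wrist_force: [0.7, 0.8, 1.1]
grip_width: 22.3
grasp_force: 30.0
```

```bash
python3 -c "
from h import *
print(get_state()['grip_width'])
to(573.3-59.8-54.8,165.5+4.6+4.2,48.5,-.077)"
```

```text
22.277798225313163
cur [ 4.44967e+02 -2.22082e+02  1.47060e+01  2.59000e-01] F [-0.324 -0.649  0.155] travel [0.0343 0.991  0.0845] yaw -0.4278
```

Request:
servo_tool --commands '[{"travel": [0,0,0.1],"yaw": 0,"grip": 15},{"travel": [0,0,0.2],"yaw": 0,"grip": 15},{"travel": [0.034,0.1,0.24],"yaw": -0.1,"grip": 15},{"travel": [0.034,0.2,0.24],"yaw": -0.2,"grip": 15},{"travel": [0.034,0.3,0.24],"yaw": -0.3,"grip": 15},{"travel": [0.034,0.4,0.24],"yaw": -0.428,"grip": 15},{"travel": [0.034,0.5,0.24],"yaw": -0.428,"grip": 15},{"travel": [0.034,0.6,0.24],"yaw": -0.428,"grip": 15},{"travel": [0.034,0.7,0.24],"yaw": -0.428,"grip": 15},{"travel": [0.034,0.8,0.24],"yaw": -0.428,"grip": 15}]'

```text
time: 19.55
tcp_pos: [457.9, 99.9, 110.7]
tool_rot: [0.039, 0.999, -0.0, -0.0]
wrist_force: [0.4, -0.2, -1.3]
grip_width: 21.9
grasp_force: 30.0
```

Request:
servo_tool --commands '[{"travel": [0,0.09,0],"yaw": 0,"grip": 15},{"travel": [0,0.191,0],"yaw": 0,"grip": 15},{"travel": [0,0.191,0],"yaw": 0,"grip": 15},{"travel": [0,0.191,-0.06],"yaw": 0,"grip": 15},{"travel": [0,0.191,-0.1],"yaw": 0,"grip": 15},{"travel": [0,0.191,-0.1],"yaw": 0,"grip": 15},{"travel": [0,0.191,-0.1],"yaw": 0,"grip": 15}]'

```text
time: 20.13
tcp_pos: [457.4, 173.9, 70.1]
tool_rot: [0.039, 0.999, -0.0, -0.001]
wrist_force: [0.4, -0.7, -1.5]
grip_width: 21.8
grasp_force: 30.0
```

```bash
python3 -c "
from h import *
to(458.7,174.5,47.9,-.077)"
```

```text
cur [ 4.59152e+02  1.74106e+02  7.14110e+01 -7.80000e-02] F [ 0.051  0.205 -1.95 ] travel [-0.0011  0.001  -0.0588] yaw 0.0013
```

Lower and slide in until it touches the back wall (nominal +54.4 mm, contact at +2 mm more).

Request:
servo_tool --commands '[{"travel": [-0.001,0.001,-0.03],"yaw": 0,"grip": 15},{"travel": [-0.001,0.001,-0.0588],"yaw": 0,"grip": 15},{"travel": [-0.001,0.001,-0.0588],"yaw": 0,"grip": 15},{"travel": [0.04,-0.002,-0.0588],"yaw": 0,"grip": 15},{"travel": [0.08,-0.005,-0.0588],"yaw": 0,"grip": 15},{"travel": [0.11,-0.007,-0.0588],"yaw": 0,"grip": 15},{"travel": [0.135,-0.009,-0.062],"yaw": 0,"grip": 15},{"travel": [0.135,-0.0095,-0.064],"yaw": 0,"grip": 15},{"travel": [0.141,-0.01,-0.064],"yaw": 0,"grip": 15},{"travel": [0.141,-0.01,-0.064],"yaw": 0,"grip": 15}]'

```text
time: 21.27
tcp_pos: [514.9, 170.2, 45.1]
tool_rot: [0.039, 0.999, -0.0, 0.0]
wrist_force: [0.4, -0.1, -1.2]
grip_width: 21.9
grasp_force: 30.0
```

```bash
python3 -c "
from h import *
to(513.5,170.3,45,-.077)"
```

```text
cur [ 5.14571e+02  1.70350e+02  4.51520e+01 -7.70000e-02] F [-0.139  0.046 -1.473] travel [-0.0027 -0.0001 -0.0004] yaw 0.0
```

Request:
servo_tool --commands '[{"travel": [0.002,0,0],"yaw": 0,"grip": 15},{"travel": [0.005,0,0],"yaw": 0,"grip": 15},{"travel": [0.0075,0,0],"yaw": 0,"grip": 15},{"travel": [0.0075,0,0],"yaw": 0,"grip": 15}]'

```text
time: 21.9
tcp_pos: [515.3, 170.3, 44.8]
tool_rot: [0.039, 0.999, -0.0, -0.002]
wrist_force: [-6.7, 0.8, 3.8]
grip_width: 22.1
grasp_force: 30.0
```

Request:
servo_tool --commands '[{"travel": [-0.005,0,0],"yaw": 0,"grip": 15},{"travel": [-0.005,0,0],"yaw": 0,"grip": 15},{"travel": [-0.005,0,0],"yaw": 0,"grip": 50},{"travel": [-0.005,0,0],"yaw": 0,"grip": 50},{"travel": [-0.005,0,0],"yaw": 0,"grip": 50},{"travel": [-0.005,0,0],"yaw": 0,"grip": 50},{"travel": [-0.005,0,0.1],"yaw": 0,"grip": 50},{"travel": [-0.005,0,0.2],"yaw": 0,"grip": 50},{"travel": [-0.005,-0.1,0.26],"yaw": 0,"grip": 50},{"travel": [-0.005,-0.2,0.26],"yaw": 0,"grip": 46}]'

```text
time: 22.73
tcp_pos: [520.1, 94.3, 153.9]
tool_rot: [0.037, 0.999, 0.001, 0.005]
wrist_force: [1.3, 0.5, -0.4]
grip_width: 47.2
grasp_force: 0.0
```

Request:
servo_tool --commands '[{"travel": [0.05,-0.1,0],"yaw": 0,"grip": 46},{"travel": [0.1,-0.2,0],"yaw": 0,"grip": 46},{"travel": [0.2,-0.3,0],"yaw": 0,"grip": 46},{"travel": [0.25,-0.4,0],"yaw": 0,"grip": 46},{"travel": [0.25,-0.5,0],"yaw": 0,"grip": 46},{"travel": [0.25,-0.6,0],"yaw": 0,"grip": 46},{"travel": [0.25,-0.69,0],"yaw": 0,"grip": 46},{"travel": [0.25,-0.69,-0.1],"yaw": 0,"grip": 46},{"travel": [0.25,-0.69,-0.14],"yaw": 0,"grip": 46},{"travel": [0.25,-0.69,-0.14],"yaw": 0,"grip": 46}]'

```text
time: 23.57
tcp_pos: [613.0, -183.5, 88.9]
tool_rot: [0.04, 0.999, 0.001, -0.003]
wrist_force: [-0.1, 0.6, -0.0]
grip_width: 46.2
grasp_force: 0.0
```

```bash
python3 - <<'E'
from h import *
to(613.2,-186.7,59,-.077)
t=read_camera("top")
for g,z in(((195.3,239.3),46),((225,243),46)):
  B,n=find(t,g,lambda c:c[...,2]-c[...,0]>60,9);print(n,B,unproj("top",B,z)+107*np.array([.997,-.077])-(1.6,.8))
E
```

```text
cur [ 6.16323e+02 -1.82767e+02  9.35260e+01 -7.70000e-02] F [0.576 0.136 0.223] travel [-0.0078 -0.0098 -0.0863] yaw 0.0
38.328125 [194.6617662  238.94346209] [582.02848945 250.09726681]
38.265625 [224.52988465 241.61787975] [575.48849802 165.90023488]
```

Request:
servo_tool --commands '[{"travel": [-0.007,-0.009,0],"yaw": 0,"grip": 46},{"travel": [-0.007,-0.009,-0.04],"yaw": 0,"grip": 46},{"travel": [-0.007,-0.009,-0.07],"yaw": 0,"grip": 46},{"travel": [-0.007,-0.009,-0.086],"yaw": 0,"grip": 46},{"travel": [-0.007,-0.009,-0.086],"yaw": 0,"grip": 46},{"travel": [-0.007,-0.009,-0.086],"yaw": 0,"grip": 20},{"travel": [-0.007,-0.009,-0.086],"yaw": 0,"grip": 20},{"travel": [-0.007,-0.009,-0.086],"yaw": 0,"grip": 20},{"travel": [-0.007,-0.009,-0.086],"yaw": 0,"grip": 20},{"travel": [-0.007,-0.009,-0.086],"yaw": 0,"grip": 20}]'

```text
time: 24.75
tcp_pos: [613.6, -186.7, 59.1]
tool_rot: [0.039, 0.999, -0.0, 0.0]
wrist_force: [0.2, -0.7, 1.1]
grip_width: 29.3
grasp_force: 30.0
```

```bash
python3 - <<'E'
from h import *
to(573.6,166.3,150,-.077); print(get_state()["grip_width"])
E
```

```text
cur [ 6.13640e+02 -1.86733e+02  5.90900e+01 -7.80000e-02] F [0.068 0.304 2.684] travel [-0.1001  0.8826  0.2273] yaw 0.0013
29.62445560516777
```

Request:
servo_tool --commands '[{"travel": [0,0,0.08],"yaw": 0,"grip": 20},{"travel": [0,0,0.16],"yaw": 0,"grip": 20},{"travel": [0,0,0.227],"yaw": 0,"grip": 20},{"travel": [-0.05,0.1,0.227],"yaw": 0,"grip": 20},{"travel": [-0.1,0.2,0.227],"yaw": 0,"grip": 20},{"travel": [-0.1,0.3,0.227],"yaw": 0,"grip": 20},{"travel": [-0.1,0.4,0.227],"yaw": 0,"grip": 20},{"travel": [-0.1,0.5,0.227],"yaw": 0,"grip": 20},{"travel": [-0.1,0.6,0.227],"yaw": 0,"grip": 20},{"travel": [-0.1,0.7,0.227],"yaw": 0,"grip": 20}]'

```text
time: 25.88
tcp_pos: [572.3, 95.3, 149.2]
tool_rot: [0.039, 0.999, -0.0, -0.0]
wrist_force: [0.6, 0.4, -0.7]
grip_width: 29.9
grasp_force: 30.0
```

Request:
servo_tool --commands '[{"travel": [0,0.1,0],"yaw": 0,"grip": 20},{"travel": [0,0.1826,0],"yaw": 0,"grip": 20},{"travel": [0,0.1826,0],"yaw": 0,"grip": 20},{"travel": [0,0.1826,-0.04],"yaw": 0,"grip": 20},{"travel": [0,0.1826,-0.07],"yaw": 0,"grip": 20},{"travel": [0,0.1826,-0.07],"yaw": 0,"grip": 20},{"travel": [0,0.1826,-0.07],"yaw": 0,"grip": 20}]'

```text
time: 26.47
tcp_pos: [572.2, 165.8, 120.6]
tool_rot: [0.039, 0.999, -0.0, -0.001]
wrist_force: [0.1, 1.3, -0.9]
grip_width: 29.8
grasp_force: 30.0
```

```bash
python3 -c "
from h import *
to(573.6,166.3,101,-.077)"
```

```text
cur [ 5.73601e+02  1.66059e+02  1.21917e+02 -7.80000e-02] F [ 0.09  -0.2   -1.032] travel [-0.      0.0006 -0.0523] yaw 0.0013
```

Request:
servo_tool --commands '[{"travel": [0,0.0005,-0.025],"yaw": 0,"grip": 20},{"travel": [0,0.0005,-0.035],"yaw": 0,"grip": 20},{"travel": [0,0.0005,-0.045],"yaw": 0,"grip": 20},{"travel": [0,0.0005,-0.052],"yaw": 0,"grip": 20},{"travel": [0,0.0005,-0.052],"yaw": 0,"grip": 20}]'

```text
time: 27.18
tcp_pos: [572.5, 166.5, 99.5]
tool_rot: [0.039, 0.999, -0.0, -0.001]
wrist_force: [0.4, -0.0, -0.6]
grip_width: 29.5
grasp_force: 30.0
```

Request:
servo_tool --commands '[{"travel": [0,0,-0.01],"yaw": 0,"grip": 20},{"travel": [0,0,-0.02],"yaw": 0,"grip": 20},{"travel": [0,0,-0.03],"yaw": 0,"grip": 20},{"travel": [0,0,-0.04],"yaw": 0,"grip": 20},{"travel": [0,0,-0.04],"yaw": 0,"grip": 20}]'

```text
time: 27.6
tcp_pos: [572.5, 166.5, 83.6]
tool_rot: [0.039, 0.999, -0.0, -0.001]
wrist_force: [0.5, -0.7, -1.0]
grip_width: 29.2
grasp_force: 30.0
```

Request:
servo_tool --commands '[{"travel": [0,0,-0.015],"yaw": 0,"grip": 20},{"travel": [0,0,-0.03],"yaw": 0,"grip": 20},{"travel": [0,0,-0.04],"yaw": 0,"grip": 20},{"travel": [0,0,-0.048],"yaw": 0,"grip": 20},{"travel": [0,0,-0.053],"yaw": 0,"grip": 20},{"travel": [0,0,-0.055],"yaw": 0,"grip": 20},{"travel": [0,0,-0.055],"yaw": 0,"grip": 20}]'

```text
time: 28.18
tcp_pos: [573.0, 166.6, 63.2]
tool_rot: [0.039, 0.999, -0.0, -0.0]
wrist_force: [-2.2, -0.9, 5.9]
grip_width: 29.2
grasp_force: 30.0
```

Seated. Release, lift, and re-measure the last holder and pin.

Request:
servo_tool --commands '[{"travel": [0,0,0],"yaw": 0,"grip": 46},{"travel": [0,0,0],"yaw": 0,"grip": 46},{"travel": [0,0,0],"yaw": 0,"grip": 46},{"travel": [0,0,0.08],"yaw": 0,"grip": 46},{"travel": [0,0,0.16],"yaw": 0,"grip": 46},{"travel": [0,0,0.22],"yaw": 0,"grip": 50},{"travel": [0,0,0.22],"yaw": 0,"grip": 50}]'

```text
time: 28.77
tcp_pos: [576.8, 167.4, 155.7]
tool_rot: [0.039, 0.999, 0.001, 0.004]
wrist_force: [0.5, -0.7, 0.4]
grip_width: 50.1
grasp_force: 0.0
```

```bash
python3 - <<'E'
from h import *
t=holders([((388.7,233.4),(396.8,270.2))])
B,n=find(t,(380.1,193.4),lambda c:c.min(2)>175,9);print("pin",n,unproj("top",B,78)-(1.6,.8))
to(440,-307.4,150,.182)
E
```

```text
n 26 36 len 107.0 yaw 0.186 org [ 440.  -307.4]
pin 82.03125 [ 605.38711412 -256.20435398]
cur [ 5.72545e+02  1.66566e+02  1.49695e+02 -7.80000e-02] F [-0.136  0.008 -0.326] travel [-3.3140e-01 -1.1849e+00  8.0000e-04] yaw 0.331
```

Request:
servo_tool --commands '[{"travel": [-0.33,-1,0],"yaw": 0.331,"grip": 50},{"travel": [-0.33,-1,0],"yaw": 0.331,"grip": 50},{"travel": [-0.33,-1,0],"yaw": 0.331,"grip": 50},{"travel": [-0.33,-1,0],"yaw": 0.331,"grip": 50},{"travel": [-0.33,-1,0],"yaw": 0.331,"grip": 50},{"travel": [-0.33,-1,0],"yaw": 0.331,"grip": 50},{"travel": [-0.33,-1,0],"yaw": 0.331,"grip": 50},{"travel": [-0.33,-1,0],"yaw": 0.331,"grip": 50},{"travel": [-0.33,-1,0],"yaw": 0.331,"grip": 50},{"travel": [-0.33,-1,0],"yaw": 0.331,"grip": 50}]'

```text
time: 29.95
tcp_pos: [442.3, -227.1, 149.8]
tool_rot: [-0.091, 0.996, 0.0, -0.001]
wrist_force: [1.5, -0.6, -0.4]
grip_width: 49.9
grasp_force: 0.0
```

```bash
python3 -c "
from h import *
to(440,-307.4,50,.182)"
```

```text
cur [ 4.42608e+02 -2.28278e+02  1.49950e+02  1.79000e-01] F [ 0.196 -0.4    0.003] travel [-0.0065 -0.1978 -0.2499] yaw 0.0038
```

Request:
servo_tool --commands '[{"travel": [-0.0065,-0.1,0],"yaw": 0.004,"grip": 50},{"travel": [-0.0065,-0.198,-0.05],"yaw": 0.004,"grip": 50},{"travel": [-0.0065,-0.198,-0.15],"yaw": 0.004,"grip": 50},{"travel": [-0.0065,-0.198,-0.25],"yaw": 0.004,"grip": 50},{"travel": [-0.0065,-0.198,-0.25],"yaw": 0.004,"grip": 50},{"travel": [-0.0065,-0.198,-0.25],"yaw": 0.004,"grip": 50}]'

```text
time: 30.75
tcp_pos: [439.9, -301.7, 48.9]
tool_rot: [-0.094, 0.996, 0.002, -0.002]
wrist_force: [0.4, 0.6, -0.2]
grip_width: 49.9
grasp_force: 0.0
```

```bash
python3 -c "
from h import *
to(440,-307.4,15,.182)"
```

```text
cur [ 4.42455e+02 -3.04659e+02  5.23660e+01  1.87000e-01] F [0.002 0.304 0.342] travel [-0.0061 -0.0069 -0.0934] yaw -0.0064
```

Request:
servo_tool --commands '[{"travel": [-0.006,-0.007,-0.04],"yaw": -0.006,"grip": 50},{"travel": [-0.006,-0.007,-0.07],"yaw": -0.006,"grip": 50},{"travel": [-0.006,-0.007,-0.093],"yaw": -0.006,"grip": 50},{"travel": [-0.006,-0.007,-0.093],"yaw": -0.006,"grip": 50},{"travel": [-0.006,-0.007,-0.093],"yaw": -0.006,"grip": 15},{"travel": [-0.006,-0.007,-0.093],"yaw": -0.006,"grip": 15},{"travel": [-0.006,-0.007,-0.093],"yaw": -0.006,"grip": 15},{"travel": [-0.006,-0.007,-0.093],"yaw": -0.006,"grip": 15},{"travel": [-0.006,-0.007,-0.093],"yaw": -0.006,"grip": 15}]'

```text
time: 31.8
tcp_pos: [439.0, -307.7, 13.9]
tool_rot: [-0.09, 0.996, -0.0, 0.0]
wrist_force: [-0.2, -0.5, 4.1]
grip_width: 22.0
grasp_force: 30.0
```

```bash
python3 -c "
from h import *
print(get_state()['grip_width'])
to(566.8-59.8-54.8,80.8+4.6+4.2+.5,70,-.077)"
```

```text
21.996706404933715
cur [ 4.3898e+02 -3.0773e+02  1.3867e+01  1.8100e-01] F [-0.341  1.164  5.684] travel [0.033  0.9946 0.1403] yaw -0.3285
```

Request:
servo_tool --commands '[{"travel": [0,0,0.1],"yaw": 0,"grip": 15},{"travel": [0,0,0.2],"yaw": 0,"grip": 15},{"travel": [0.033,0.1,0.24],"yaw": -0.1,"grip": 15},{"travel": [0.033,0.2,0.24],"yaw": -0.2,"grip": 15},{"travel": [0.033,0.3,0.24],"yaw": -0.3285,"grip": 15},{"travel": [0.033,0.4,0.24],"yaw": -0.3285,"grip": 15},{"travel": [0.033,0.5,0.24],"yaw": -0.3285,"grip": 15},{"travel": [0.033,0.6,0.24],"yaw": -0.3285,"grip": 15},{"travel": [0.033,0.7,0.24],"yaw": -0.3285,"grip": 15},{"travel": [0.033,0.8,0.24],"yaw": -0.3285,"grip": 15}]'

```text
time: 32.93
tcp_pos: [451.2, 14.1, 109.2]
tool_rot: [0.039, 0.999, -0.0, -0.0]
wrist_force: [1.3, 0.1, -2.2]
grip_width: 21.9
grasp_force: 30.0
```

Request:
servo_tool --commands '[{"travel": [0,0.09,0],"yaw": 0,"grip": 15},{"travel": [0,0.1946,0],"yaw": 0,"grip": 15},{"travel": [0,0.1946,0],"yaw": 0,"grip": 15},{"travel": [0,0.1946,-0.06],"yaw": 0,"grip": 15},{"travel": [0,0.1946,-0.1],"yaw": 0,"grip": 15},{"travel": [0,0.1946,-0.1],"yaw": 0,"grip": 15},{"travel": [0,0.1946,-0.1],"yaw": 0,"grip": 15}]'

```text
time: 33.52
tcp_pos: [450.9, 89.9, 68.8]
tool_rot: [0.039, 0.999, -0.0, -0.001]
wrist_force: [0.4, 0.4, -2.2]
grip_width: 22.0
grasp_force: 30.0
```

```bash
python3 -c "
from h import *
to(452.2,90.1,47,-.077)"
```

```text
cur [ 4.52477e+02  8.98210e+01  6.99960e+01 -7.80000e-02] F [ 0.055  0.047 -2.151] travel [-0.0007  0.0007 -0.0575] yaw 0.0013
```

Request:
servo_tool --commands '[{"travel": [-0.001,0.001,-0.03],"yaw": 0,"grip": 15},{"travel": [-0.001,0.001,-0.0575],"yaw": 0,"grip": 15},{"travel": [-0.001,0.001,-0.0575],"yaw": 0,"grip": 15},{"travel": [0.04,-0.002,-0.0575],"yaw": 0,"grip": 15},{"travel": [0.08,-0.005,-0.0575],"yaw": 0,"grip": 15},{"travel": [0.11,-0.007,-0.0575],"yaw": 0,"grip": 15},{"travel": [0.135,-0.0095,-0.061],"yaw": 0,"grip": 15},{"travel": [0.142,-0.01,-0.063],"yaw": 0,"grip": 15},{"travel": [0.146,-0.01,-0.063],"yaw": 0,"grip": 15},{"travel": [0.146,-0.01,-0.063],"yaw": 0,"grip": 15}]'

```text
time: 34.65
tcp_pos: [508.0, 86.1, 44.0]
tool_rot: [0.039, 0.999, -0.0, -0.002]
wrist_force: [-4.9, 0.0, -0.7]
grip_width: 21.8
grasp_force: 30.0
```

Request:
servo_tool --commands '[{"travel": [-0.005,0,0],"yaw": 0,"grip": 15},{"travel": [-0.005,0,0],"yaw": 0,"grip": 15},{"travel": [-0.005,0,0],"yaw": 0,"grip": 50},{"travel": [-0.005,0,0],"yaw": 0,"grip": 50},{"travel": [-0.005,0,0],"yaw": 0,"grip": 50},{"travel": [-0.005,0,0],"yaw": 0,"grip": 50},{"travel": [-0.005,0,0.1],"yaw": 0,"grip": 50},{"travel": [-0.005,0,0.2],"yaw": 0,"grip": 50},{"travel": [-0.005,-0.1,0.26],"yaw": 0,"grip": 50},{"travel": [-0.005,-0.2,0.26],"yaw": 0,"grip": 46}]'

```text
time: 35.48
tcp_pos: [512.1, 9.6, 152.8]
tool_rot: [0.036, 0.999, -0.0, 0.005]
wrist_force: [0.8, 0.0, 0.2]
grip_width: 46.9
grasp_force: 0.0
```

Request:
servo_tool --commands '[{"travel": [0.05,-0.1,0],"yaw": 0,"grip": 46},{"travel": [0.1,-0.2,0],"yaw": 0,"grip": 46},{"travel": [0.2,-0.3,0],"yaw": 0,"grip": 46},{"travel": [0.25,-0.4,0],"yaw": 0,"grip": 46},{"travel": [0.25,-0.5,0],"yaw": 0,"grip": 46},{"travel": [0.25,-0.6,0],"yaw": 0,"grip": 46},{"travel": [0.25,-0.655,0],"yaw": 0,"grip": 46},{"travel": [0.25,-0.655,-0.1],"yaw": 0,"grip": 46},{"travel": [0.25,-0.655,-0.14],"yaw": 0,"grip": 46},{"travel": [0.25,-0.655,-0.14],"yaw": 0,"grip": 46}]'

```text
time: 36.32
tcp_pos: [605.2, -252.7, 87.7]
tool_rot: [0.039, 0.999, 0.002, -0.003]
wrist_force: [-0.8, 1.0, -1.2]
grip_width: 46.1
grasp_force: 0.0
```

```bash
python3 - <<'E'
from h import *
to(605.4,-256.2,59,-.077)
t=read_camera("top")
for g,z in(((194.7,239),46),((224.5,241.6),46),((255,244),46)):
  B,n=find(t,g,lambda c:c[...,2]-c[...,0]>60,9);print(n,B,unproj("top",B,z)+107*np.array([.997,-.077])-(1.6,.8))
E
```

```text
cur [ 6.08691e+02 -2.53046e+02  9.26160e+01 -7.70000e-02] F [0.302 0.142 0.415] travel [-0.0082 -0.0079 -0.084 ] yaw 0.0
38.265625 [194.67101368 238.94816762] [582.01559462 250.0707832 ]
37.984375 [224.55864356 241.65202077] [575.3939039  165.81692224]
36.59375 [254.58795901 244.43552519] [568.57002377  81.36148384]
```

Request:
servo_tool --commands '[{"travel": [-0.0075,-0.0075,0],"yaw": 0,"grip": 46},{"travel": [-0.0075,-0.0075,-0.04],"yaw": 0,"grip": 46},{"travel": [-0.0075,-0.0075,-0.07],"yaw": 0,"grip": 46},{"travel": [-0.0075,-0.0075,-0.084],"yaw": 0,"grip": 46},{"travel": [-0.0075,-0.0075,-0.084],"yaw": 0,"grip": 46},{"travel": [-0.0075,-0.0075,-0.084],"yaw": 0,"grip": 20},{"travel": [-0.0075,-0.0075,-0.084],"yaw": 0,"grip": 20},{"travel": [-0.0075,-0.0075,-0.084],"yaw": 0,"grip": 20},{"travel": [-0.0075,-0.0075,-0.084],"yaw": 0,"grip": 20},{"travel": [-0.0075,-0.0075,-0.084],"yaw": 0,"grip": 20}]'

```text
time: 37.5
tcp_pos: [605.8, -256.3, 58.9]
tool_rot: [0.039, 0.999, -0.0, 0.0]
wrist_force: [0.4, 0.8, 1.2]
grip_width: 29.2
grasp_force: 30.0
```

```bash
python3 - <<'E'
from h import *
to(566.9,81.5,150,-.077); print(get_state()["grip_width"])
E
```

```text
cur [ 6.05782e+02 -2.56327e+02  5.89680e+01 -7.70000e-02] F [0.264 0.222 3.035] travel [-0.0972  0.8446  0.2276] yaw 0.0
29.552982524800605
```

Request:
servo_tool --commands '[{"travel": [0,0,0.08],"yaw": 0,"grip": 20},{"travel": [0,0,0.16],"yaw": 0,"grip": 20},{"travel": [0,0,0.227],"yaw": 0,"grip": 20},{"travel": [-0.05,0.1,0.227],"yaw": 0,"grip": 20},{"travel": [-0.097,0.2,0.227],"yaw": 0,"grip": 20},{"travel": [-0.097,0.3,0.227],"yaw": 0,"grip": 20},{"travel": [-0.097,0.4,0.227],"yaw": 0,"grip": 20},{"travel": [-0.097,0.5,0.227],"yaw": 0,"grip": 20},{"travel": [-0.097,0.6,0.227],"yaw": 0,"grip": 20},{"travel": [-0.097,0.7,0.227],"yaw": 0,"grip": 20}]'

```text
time: 38.63
tcp_pos: [565.6, 25.7, 149.0]
tool_rot: [0.039, 0.999, -0.0, -0.0]
wrist_force: [0.1, 0.7, -0.7]
grip_width: 29.6
grasp_force: 30.0
```

Request:
servo_tool --commands '[{"travel": [0,0.1,0],"yaw": 0,"grip": 20},{"travel": [0,0.1446,0],"yaw": 0,"grip": 20},{"travel": [0,0.1446,0],"yaw": 0,"grip": 20},{"travel": [0,0.1446,-0.04],"yaw": 0,"grip": 20},{"travel": [0,0.1446,-0.07],"yaw": 0,"grip": 20},{"travel": [0,0.1446,-0.07],"yaw": 0,"grip": 20},{"travel": [0,0.1446,-0.07],"yaw": 0,"grip": 20}]'

```text
time: 39.22
tcp_pos: [565.7, 80.8, 120.5]
tool_rot: [0.039, 0.999, -0.0, -0.001]
wrist_force: [0.7, -0.0, -0.0]
grip_width: 29.1
grasp_force: 30.0
```

```bash
python3 -c "
from h import *
to(566.9,81.5,101,-.077)"
```

```text
cur [ 5.66944e+02  8.11360e+01  1.21745e+02 -7.80000e-02] F [-0.412 -0.246 -1.183] travel [-0.0001  0.0009 -0.0519] yaw 0.0013
```

Request:
servo_tool --commands '[{"travel": [0,0.001,-0.025],"yaw": 0,"grip": 20},{"travel": [0,0.001,-0.035],"yaw": 0,"grip": 20},{"travel": [0,0.001,-0.045],"yaw": 0,"grip": 20},{"travel": [0,0.001,-0.052],"yaw": 0,"grip": 20},{"travel": [0,0.001,-0.052],"yaw": 0,"grip": 20}]'

```text
time: 39.93
tcp_pos: [565.8, 82.1, 99.4]
tool_rot: [0.039, 0.999, -0.0, -0.001]
wrist_force: [0.3, -0.0, -0.8]
grip_width: 29.5
grasp_force: 30.0
```

Request:
servo_tool --commands '[{"travel": [0,0,-0.01],"yaw": 0,"grip": 20},{"travel": [0,0,-0.02],"yaw": 0,"grip": 20},{"travel": [0,0,-0.03],"yaw": 0,"grip": 20},{"travel": [0,0,-0.04],"yaw": 0,"grip": 20},{"travel": [0,0,-0.04],"yaw": 0,"grip": 20}]'

```text
time: 40.35
tcp_pos: [565.9, 82.1, 83.5]
tool_rot: [0.039, 0.999, -0.0, -0.001]
wrist_force: [-0.2, 1.1, -0.8]
grip_width: 29.9
grasp_force: 30.0
```

Request:
servo_tool --commands '[{"travel": [0,0,-0.015],"yaw": 0,"grip": 20},{"travel": [0,0,-0.03],"yaw": 0,"grip": 20},{"travel": [0,0,-0.04],"yaw": 0,"grip": 20},{"travel": [0,0,-0.048],"yaw": 0,"grip": 20},{"travel": [0,0,-0.053],"yaw": 0,"grip": 20},{"travel": [0,0,-0.055],"yaw": 0,"grip": 20},{"travel": [0,0,-0.055],"yaw": 0,"grip": 20}]'

```text
time: 40.93
tcp_pos: [566.3, 82.1, 63.0]
tool_rot: [0.039, 0.999, -0.0, -0.0]
wrist_force: [-1.9, -0.1, 5.9]
grip_width: 29.4
grasp_force: 30.0
```

Request:
servo_tool --commands '[{"travel": [0,0,0],"yaw": 0,"grip": 46},{"travel": [0,0,0],"yaw": 0,"grip": 46},{"travel": [0,0,0],"yaw": 0,"grip": 46},{"travel": [0,0,0.08],"yaw": 0,"grip": 46},{"travel": [0,0,0.16],"yaw": 0,"grip": 46},{"travel": [0,0,0.22],"yaw": 0,"grip": 50},{"travel": [0,-0.1,0.22],"yaw": 0,"grip": 50},{"travel": [0,-0.2,0.22],"yaw": 0,"grip": 50},{"travel": [0,-0.3,0.22],"yaw": 0,"grip": 50},{"travel": [0,-0.4,0.22],"yaw": 0,"grip": 50}]'

```text
time: 41.77
tcp_pos: [566.5, -79.3, 150.7]
tool_rot: [0.038, 0.999, -0.0, 0.0]
wrist_force: [0.4, -0.3, -1.0]
grip_width: 49.9
grasp_force: 0.0
```

```bash
python3 - <<'E'
from h import *
print(avg()[0])
t=read_camera("top");s=read_camera("side")
for g in((198,201),(228,203.5),(258.5,206.5)):
  B,n=find(t,g,lambda c:c.min(2)>190,6);print(n,unproj("top",g,82)-(1.6,.8))
cv2.imwrite("pics/m7.png",np.hstack([cv2.resize(t[160:260,175:285],(400,364),interpolation=cv2.INTER_CUBIC),cv2.resize(s[135:245,180:310],(400,364),interpolation=cv2.INTER_CUBIC)]))
E
```

```text
[ 5.66712e+02 -8.07160e+01  1.50405e+02 -8.00000e-02 -1.83000e-01
 -7.43000e-01  9.10000e-02]
131.5 [578.22888858 245.13092577]
137.65625 [572.19726859 162.46858537]
145.828125 [564.81367859  78.6008564 ]
```

View pics/m7.png

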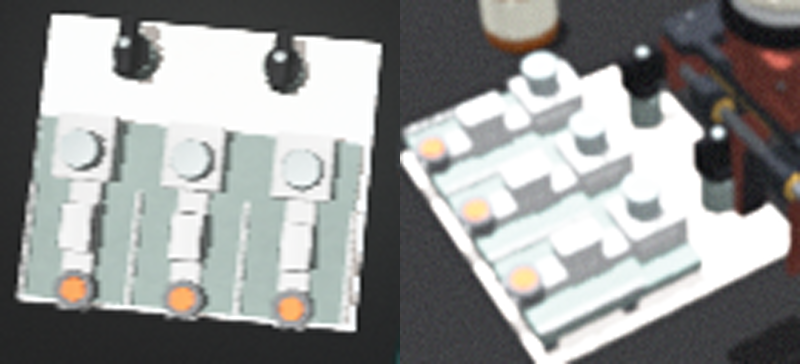

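All three pins are seated, heads at top crop (83,150), (192,160), (303,168). Now the right bolt, approached at mid-range wing yaw.

Request:
servo_tool --commands '[{"travel": [0.1,0.05,0],"yaw": -0.12,"grip": 50},{"travel": [0.2,0.1,0],"yaw": -0.255,"grip": 50},{"travel": [0.217,0.2,0],"yaw": -0.255,"grip": 50},{"travel": [0.217,0.3,0],"yaw": -0.255,"grip": 50},{"travel": [0.217,0.4,0],"yaw": -0.255,"grip": 50},{"travel": [0.217,0.45,0],"yaw": -0.255,"grip": 50},{"travel": [0.217,0.45,-0.06],"yaw": -0.255,"grip": 50},{"travel": [0.217,0.45,-0.12],"yaw": -0.255,"grip": 50},{"travel": [0.217,0.45,-0.12],"yaw": -0.255,"grip": 50}]'

```text
time: 42.92
tcp_pos: [649.4, 104.4, 98.1]
tool_rot: [0.137, 0.991, -0.001, -0.004]
wrist_force: [-0.4, 0.5, -0.9]
grip_width: 49.6
grasp_force: 0.0
```

```bash
python3 - <<'E'
from h import *
to(653.4,99.2,52,-.28)
import os
b=cv2.imread("pics/top0.png");x,y=185,158;k=12
big=up(b[y:y+40,x:x+65],k)
for o in((662.6,218.8),(653.4,99.2)):
  for th,col in((0,(0,0,255)),(.4,(0,255,0))):
    a=-.077-th;R=np.array([[np.cos(a),-np.sin(a)],[np.sin(a),np.cos(a)]])
    for z in(44,74):
      P=[[*(R@p+np.array(o)+(1.6,.8)),z] for p in((-23,-6.5),(23,-6.5),(23,6.5),(-23,6.5))]
      cv2.polylines(big,[np.round((proj("top",P)-(x,y)+.5)*k).astype(int)],True,col,1)
cv2.imwrite("pics/m8.png",big)
E
```

```text
cur [ 6.53135e+02  1.02778e+02  1.02717e+02 -2.77000e-01] F [-0.287  0.166  0.568] travel [ 0.0007 -0.0089 -0.1268] yaw -0.0038
```

View pics/m8.png

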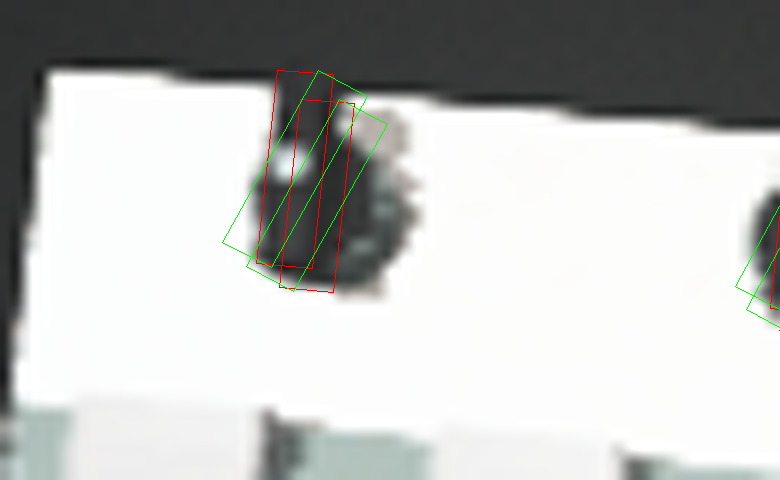

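The left wing is at about 0 rad in this crop (190–330 px) and my model position fits, so I'll use a smaller yaw. Descend on the right bolt.

Request:
servo_tool --commands '[{"travel": [0.0007,-0.0085,0],"yaw": 0.12,"grip": 50},{"travel": [0.0007,-0.0085,-0.04],"yaw": 0.22,"grip": 50},{"travel": [0.0007,-0.0085,-0.08],"yaw": 0.22,"grip": 50},{"travel": [0.0007,-0.0085,-0.126],"yaw": 0.22,"grip": 50},{"travel": [0.0007,-0.0085,-0.126],"yaw": 0.22,"grip": 50},{"travel": [0.0007,-0.0085,-0.126],"yaw": 0.22,"grip": 8},{"travel": [0.0007,-0.0085,-0.126],"yaw": 0.22,"grip": 8},{"travel": [0.0007,-0.0085,-0.126],"yaw": 0.22,"grip": 8},{"travel": [0.0007,-0.0085,-0.126],"yaw": 0.22,"grip": 8},{"travel": [0.0007,-0.0085,-0.126],"yaw": 0.22,"grip": 8}]'

```text
time: 44.05
tcp_pos: [654.3, 98.7, 53.1]
tool_rot: [0.052, 0.999, 0.0, 0.001]
wrist_force: [-0.3, -0.6, -0.1]
grip_width: 20.0
grasp_force: 0.0
```

```bash
python3 - <<'E'
from h import *
to(653.4,99.2,52,-1.65);s=get_state();print(s["grip_width"],s["grasp_force"],s["qpos"][5])
E
```

```text
cur [ 6.54213e+02  9.98810e+01  5.28520e+01 -1.05000e-01] F [-0.199  3.678  2.691] travel [-0.002  -0.0017 -0.0021] yaw -1.9672
12.982746125323395 29.985432028770447 -1.4204164026739095
```

Request:
servo_tool --commands '[{"travel": [0,0,0],"yaw": -0.14,"grip": 8},{"travel": [0,0,0],"yaw": -0.28,"grip": 8},{"travel": [0,0,0],"yaw": -0.42,"grip": 8},{"travel": [0,0,0],"yaw": -0.56,"grip": 8},{"travel": [0,0,0],"yaw": -0.7,"grip": 8},{"travel": [0,0,0],"yaw": -0.84,"grip": 8},{"travel": [0,0,0],"yaw": -0.98,"grip": 8},{"travel": [0,0,0],"yaw": -0.98,"grip": 8}]'

```text
time: 45.02
tcp_pos: [653.6, 98.9, 52.8]
tool_rot: [0.426, 0.905, 0.0, 0.0]
wrist_force: [-1.6, 0.9, 6.7]
grip_width: 12.6
grasp_force: 30.0
```

Request:
servo_tool --commands '[{"travel": [0,0,0],"yaw": -0.14,"grip": 8},{"travel": [0,0,0],"yaw": -0.28,"grip": 8},{"travel": [0,0,0],"yaw": -0.42,"grip": 8},{"travel": [0,0,0],"yaw": -0.56,"grip": 8},{"travel": [0,0,0],"yaw": -0.7,"grip": 8},{"travel": [0,0,0],"yaw": -0.84,"grip": 8},{"travel": [0,0,0],"yaw": -0.97,"grip": 8},{"travel": [0,0,0],"yaw": -0.985,"grip": 8},{"travel": [0,0,0],"yaw": -0.985,"grip": 8}]'

```text
time: 45.77
tcp_pos: [652.3, 98.6, 52.8]
tool_rot: [0.734, 0.679, -0.001, -0.001]
wrist_force: [-5.0, 0.1, 8.8]
grip_width: 12.9
grasp_force: 30.0
```

```bash
python3 - <<'E'
from h import *
print(avg()[0]);s=get_state();print(s["grip_width"],s["torque"])
E
```

```text
[ 6.52271e+02  9.85270e+01  5.28190e+01 -1.64800e+00 -4.74400e+00
 -1.57000e-01  8.14300e+00]
12.69709521267173 [-0.10210398  0.8532187  -0.04325077]
```

Request:
servo_tool --commands '[{"travel": [0,0,0],"yaw": 0,"grip": 50},{"travel": [0,0,0],"yaw": 0,"grip": 50},{"travel": [0,0,0],"yaw": 0,"grip": 50},{"travel": [0,0,0],"yaw": 0,"grip": 50},{"travel": [0,0,0.08],"yaw": 0,"grip": 50},{"travel": [0,0,0.14],"yaw": 0,"grip": 50},{"travel": [0,0.08,0.14],"yaw": 0.15,"grip": 50},{"travel": [0.01,0.16,0.14],"yaw": 0.3,"grip": 50},{"travel": [0.02,0.24,0.14],"yaw": 0.45,"grip": 50},{"travel": [0.024,0.3,0.14],"yaw": 0.6,"grip": 50}]'

```text
time: 46.9
tcp_pos: [663.8, 220.9, 108.3]
tool_rot: [0.553, 0.833, 0.001, 0.0]
wrist_force: [0.6, 0.0, 1.3]
grip_width: 50.0
grasp_force: 0.0
```

Request:
servo_tool --commands '[{"travel": [0,0,0],"yaw": 0.14,"grip": 50},{"travel": [0,0,0],"yaw": 0.28,"grip": 50},{"travel": [0,0,0],"yaw": 0.42,"grip": 50},{"travel": [0,0,0],"yaw": 0.56,"grip": 50},{"travel": [0,0,0],"yaw": 0.7,"grip": 50},{"travel": [0,0,0],"yaw": 0.84,"grip": 50},{"travel": [0,0,0],"yaw": 0.98,"grip": 50},{"travel": [0,0,0],"yaw": 1,"grip": 50},{"travel": [0,0,0],"yaw": 1,"grip": 50}]'

```text
time: 47.65
tcp_pos: [663.2, 218.7, 107.8]
tool_rot: [0.195, 0.981, -0.0, -0.0]
wrist_force: [0.3, 0.2, 0.2]
grip_width: 49.8
grasp_force: 0.0
```

```bash
python3 - <<'E'
from h import *
to(662.6,219,52,-.1)
E
```

```text
Traceback (most recent call last):
  File "h.py", line 29, in to
    c=avg()[0] if cur is None else cur
      ~~~^^
  File "h.py", line 25, in avg
    read_camera("top");s=get_state();q=s["tool_rot"];a=2*np.arctan2(q[0],q[1])
    ~~~~~~~~~~~^^^^^^^
ValueError: 200 camera calls are used up
```

Request:
servo_tool --commands '[{"travel": [-0.001,0,0],"yaw": 0.14,"grip": 50},{"travel": [-0.001,0,0],"yaw": 0.28,"grip": 50},{"travel": [-0.001,0,-0.03],"yaw": 0.37,"grip": 50},{"travel": [-0.001,0,-0.08],"yaw": 0.37,"grip": 50},{"travel": [-0.001,0,-0.139],"yaw": 0.37,"grip": 50},{"travel": [-0.001,0,-0.139],"yaw": 0.37,"grip": 50},{"travel": [-0.001,0,-0.139],"yaw": 0.37,"grip": 50}]'

```text
time: 48.23
tcp_pos: [661.5, 218.4, 51.2]
tool_rot: [0.051, 0.999, -0.001, -0.002]
wrist_force: [0.2, -0.8, 0.2]
grip_width: 50.2
grasp_force: 0.0
```

Request:
servo_tool --commands '[{"travel": [0,0,0],"yaw": 0,"grip": 8},{"travel": [0,0,0],"yaw": 0,"grip": 8},{"travel": [0,0,0],"yaw": 0,"grip": 8},{"travel": [0,0,0],"yaw": 0,"grip": 8},{"travel": [0,0,0],"yaw": 0,"grip": 8},{"travel": [0,0,0],"yaw": 0,"grip": 8},{"travel": [0,0,0],"yaw": 0,"grip": 8}]'

```text
time: 48.82
tcp_pos: [663.3, 219.8, 53.1]
tool_rot: [0.051, 0.999, 0.001, 0.001]
wrist_force: [-0.1, 4.7, 2.4]
grip_width: 12.6
grasp_force: 30.0
```

Gripped. ψ is about -0.102, so turn by about -1.97 units in all.

Request:
servo_tool --commands '[{"travel": [0,0,0],"yaw": -0.14,"grip": 8},{"travel": [0,0,0],"yaw": -0.28,"grip": 8},{"travel": [0,0,0],"yaw": -0.42,"grip": 8},{"travel": [0,0,0],"yaw": -0.56,"grip": 8},{"travel": [0,0,0],"yaw": -0.7,"grip": 8},{"travel": [0,0,0],"yaw": -0.84,"grip": 8},{"travel": [0,0,0],"yaw": -0.98,"grip": 8},{"travel": [0,0,0],"yaw": -0.98,"grip": 8}]'

```text
time: 49.48
tcp_pos: [662.8, 219.0, 53.0]
tool_rot: [0.423, 0.906, 0.0, -0.0]
wrist_force: [-1.6, 1.2, 5.3]
grip_width: 12.8
grasp_force: 30.0
```

Request:
servo_tool --commands '[{"travel": [0,0,0],"yaw": -0.14,"grip": 8},{"travel": [0,0,0],"yaw": -0.28,"grip": 8},{"travel": [0,0,0],"yaw": -0.42,"grip": 8},{"travel": [0,0,0],"yaw": -0.56,"grip": 8},{"travel": [0,0,0],"yaw": -0.7,"grip": 8},{"travel": [0,0,0],"yaw": -0.84,"grip": 8},{"travel": [0,0,0],"yaw": -0.97,"grip": 8},{"travel": [0,0,0],"yaw": -0.985,"grip": 8},{"travel": [0,0,0],"yaw": -0.985,"grip": 8}]'

```text
time: 50.23
tcp_pos: [661.9, 218.7, 53.0]
tool_rot: [0.732, 0.682, -0.001, -0.0]
wrist_force: [-3.3, 0.4, 6.8]
grip_width: 12.7
grasp_force: 30.0
```

Request:
servo_tool --commands '[{"travel": [0,0,0],"yaw": 0,"grip": 50},{"travel": [0,0,0],"yaw": 0,"grip": 50},{"travel": [0,0,0],"yaw": 0,"grip": 50},{"travel": [0,0,0],"yaw": 0,"grip": 50},{"travel": [0,0,0.08],"yaw": 0,"grip": 50},{"travel": [0,0,0.16],"yaw": 0,"grip": 50},{"travel": [0,0,0.24],"yaw": 0,"grip": 50},{"travel": [0,0,0.3],"yaw": 0,"grip": 50},{"travel": [0,0,0.3],"yaw": 0,"grip": 50},{"travel": [0,0,0.3],"yaw": 0,"grip": 50}]'

```text
time: 51.07
tcp_pos: [664.1, 218.9, 174.2]
tool_rot: [0.732, 0.681, 0.002, 0.001]
wrist_force: [-0.5, 0.2, 0.2]
grip_width: 50.2
grasp_force: 0.0
```

```bash
python3 -c "
from station import *
print(hand_in())"
```

```text
the job is handed in; nothing more can be done
None
```

I pinned all three holders, turned both lock bolts clockwise to about 1.57 rad, then handed the job in at 51 s; the camera calls had run out, so the bolt angles come from the gripper yaw, not a picture, and the hand-in returned no verdict.

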